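Stack the red board carrier and index the scan table

ROBOT

A 7-joint arm with a two-finger parallel gripper is mounted at the origin on the work surface. World frame = base frame: x ahead of the robot, y to its left, z up, the work surface at z = 0. Lengths are in m, angles in rad, forces in N, time in s.
With the tool pointing down it reaches from about 0.4 to 0.85 m from the base axis. Payload 10.4 kg.
Tool frame: the origin (TCP) lies at the very end of the fingers, on their centre line; the grasp point (between the pads) lies r.grip_depth behind it (r.grip_depth is the distance from the TCP to the grasp point, in m); y points along the fingers, z is the direction in which the jaws open and shut, and the axes are right-handed (so a half turn about y gives the same grasp; the last joint's range is limited). The gripper opens to 87 mm and grips with 3 to 60 N. Pads are 19 mm wide; open, the fingers measure 117 mm over their backs; the gripper's body (75 mm by 190 mm) begins 51 mm behind the grasp point.
Start: joints at [1.224, 0.332, -0.065, 1.46, 0.022, 1.35, -0.088], TCP at [0.199, -0.593, 0.198] pointing down, gripper open.
Joint ranges: [-2.6, 2.6], [-0.5, 2.12], [-1.47, 1.34], [0.16, 2.42], [-1.27, 4.41], [0.06, 2.06], [-2.6, 2.6]. Speed limits (rad/s): [2.22, 2.22, 2.79, 2.79, 3.14, 3.14, 3.14].

INTERFACE

Orientations are given as a unit quaternion [x, y, z, w].
In Python, from bench import r gives the robot as it stands.
- The arm moves only by the shell command python3 -m jog 'ROWS' [OPENING] [FORCE]. ROWS is JSON, a list of rows, each a list of 6 numbers: the shift along the tool's x, y, z in m, then the turn, a rotation vector about the tool's x, y, z in degrees. A call has 1 to 12 rows; each row shifts and turns the pose as measured when the row begins, along the tool's axes as they then stand; what a row does not reach is not made up. A row lasts 1/12 s, in which the tool goes at most 41.7 mm and 7.16 degrees, less where a joint would pass 70% of its speed; a pose out of reach is approached as far as the arm can. A call with a gripper value outside its range is refused whole. OPENING is the opening, from -1 (shut) to 1 (fully open), so that 0 is half open, set as the call begins (- or left out, the last holds). The fingers move at their own pace and stop on an object; FORCE is the grip in N (left out, the last holds). Time passes only in rows, so rows that do not move let the fingers close. It gives the time, the measured TCP pose, the force and the opening at its end, in the units of the state.
- r.read_state(): the state, without advancing time (a new reading comes with each control period).
- r.camera(name): name is "scene" or "top" or "wrist"; returns a dict with "image" (420x560x3 uint8, red, green, blue), "range_z" (420x560 float32, m along the optical axis (not along the pixel's ray), 0 where there is no reading), "K" (3x3 intrinsics, pixels), "R" (3x3) and "t" (3): a world point X has camera coordinates R X + t. Camera axes: x right, y down, z forward; pixel columns grow to the right and rows downward; lengths in m; the calibration is good to about 2 mm. A picture is of the moment at which its call begins.
- r.close_job(): hands the job in, once; it reports no verdict.
The state is a dict: "time": time; "joint_positions": joint angles; "joint_vel": joint speeds; "joint_torque": joint torques, N m; "ee_pos": TCP position; "eef_rot": TCP orientation; "ft_force": force on the tool from outside, world axes, zero at the start; "torque": the same for the moment, N m; "width": finger opening in m.
Only numpy, scipy, OpenCV 4.12 (cv2) and the standard library are available. Lean on these libraries where they do the work, as an engineer would, in place of code of your own. Each camera call takes 0.05 s, during which the arm holds its last target. There are 200 camera calls.

TASK

Take the red board carrier out of the rack, lay it face up squarely on top of the pile on the rotary table (without dropping it), and let go. Then turn the table one position anticlockwise as seen from above, until it clicks home with the pile in front of the scanner, the pile still in its place and square. Leave the two blue carriers in the rack and the screwdriver on the bench where they are.

Things in the scene. Friction and masses are not known exactly. Their poses are not given: they have to be found in the camera images.
- red_carrier: Loose red-framed plate 120 (own x) x 60 (y) x 10 mm (z), 0.11 kg. Origin: centre of its underside (plain red side); own z points out of its face (green circuit board). It starts on end in a rack slot: own x up, face towards the robot's side. Which slot varies. Grip it across the thickness at its top end or across the 60 mm width.
- blue_a: Blue-framed carrier of the same size and axes, standing in the rack; leave it there.
- blue_b: Blue-framed carrier of the same size and axes, standing in the rack; leave it there.
- rack: Fixed black rack with red side strips, 200 (own x) x 75 mm; origin at the centre of its underside. Floor 8 mm thick; three slots at own x = -60, 0, 60 mm, each 13 mm wide and 63 mm long (own y), walls up to 38 mm above the bench. The carriers stand on its floor, their tops 128 mm above the bench.
- rest: Fixed rest for putting a carrier down and taking it again, on a grey base 110 x 110 x 10 mm (origin under its centre). A plate 44 mm wide (own y), 80 mm long rises from front (own -x) to back at 45 degrees, with a yellow ledge at its foot standing 14 mm out. A carrier laid on it, end on the ledge, overhangs 40 mm at the top, 8 mm each side.
- rest_corner (a point): Where the plate of the rest meets the ledge, midway across: 35 mm above the bench, 35 mm in front (own -x) of the rest's origin. Axes as the rest's body (not sloped): the plate runs up from here along (1, 0, 1)/sqrt 2.
- indexer: Fixed base of the rotary table (aluminium disc, diameter 340, top 42 mm above the bench; hub diameter 48, 72 mm high), with a barcode scanner on a stand at its own -y side, 270 mm from the axis. Origin on the axis at bench height, z up. Loading position: own -x side; scanning position: own -y side.
- turntable (a joint): Angle of the rotary table, rad: 0 as it starts (clicked in), growing anticlockwise seen from above. It clicks home at every quarter turn (pi/2), where a spring ball resists over about 0.15 rad on either side (some 10 N at the posts); between, it runs freely.
- nest (a point): Centre of the top of the rubber pad (70 radial x 130 x 4 mm, one of four) that carries the pile: 46 mm above the bench, 100 mm from the axis; turns with the table. At joint 0 its axes are the indexer's; the pile's long side lies along its y.
- post (a point): Centre of the top of the yellow post, 132 mm above the bench, 150 mm from the axis; turns with the table. Starts 135 degrees anticlockwise from the indexer's own x (45 from the pile). Four upright round posts, 16 mm thick, 90 mm tall, stand midway between the pads to turn the table by; the others are black.
- pile_low: Lower blue carrier of the pile, same size and axes as the red one, lying face up on the rubber pad.
- pile_top: Upper blue carrier of the pile, lying face up on the lower one; its top face is 66 mm above the bench.
- screwdriver: Loose screwdriver lying on the bench; leave alone.
Things that resemble listed ones, but are neither listed nor needed, are in the scene too. Leave any turquoise look-alike of the pile_top alone. There is more than one size of the red_carrier; the one meant has the size given above.

How it is judged:
On the way, in this order (a step that is already met when the one before it is completed fails the run):
1. the red carrier lies face up, square on the pile and released, with the table still at the loading position (horizontal distance between red_carrier and pile_top below 0.007 m and z of red_carrier in the frame of pile_top between 0.007 and 0.013 m and angle between the x axis of red_carrier and the x axis of pile_top, either way round below 0.09 rad and angle between red_carrier's own z axis and vertical below 0.1 rad and contact force between the fingers and red_carrier below 0.1 N and value of joint turntable between -0.15 and 0.15 rad), for 0.2 s.
2. the table is clicked home one position on, anticlockwise (value of joint turntable between 1.541 and 1.601 rad), for 0.2 s.
At the end, for the whole second after the job is handed in: The table is at rest clicked home a quarter turn anticlockwise from its start (within 0.03 rad); the red carrier lies face up on the top blue carrier, and that on the lower one, each within 7 mm and 0.09 rad of the one below; the lower one lies on its pad within 15 mm and 0.12 rad; all is at rest (all of step 2 and horizontal distance between red_carrier and pile_top below 0.007 m and z of red_carrier in the frame of pile_top between 0.007 and 0.013 m and angle between the x axis of red_carrier and the x axis of pile_top, either way round below 0.09 rad and angle between each of red_carrier, pile_top's own z axis and vertical below 0.1 rad and horizontal distance between pile_top and pile_low below 0.007 m and angle between the x axis of pile_top and the x axis of pile_low, either way round below 0.09 rad and horizontal distance between pile_low and nest below 0.015 m and angle between the x axis of pile_low and the y axis of nest, either way round below 0.12 rad and z of pile_top in the frame of pile_low above 0.007 m and height (world z) of pile_low between 0.04 and 0.052 m and linear speed of red_carrier below 0.02 m/s); the robot touches nothing.
It fails at once if the red carrier is dropped (moves faster than 0.7 m/s out of the fingers) (linear speed of red_carrier above 0.7 m/s and contact force between the fingers and red_carrier below 0.05 N).
It fails at once if a blue carrier in the rack or the screwdriver is moved more than 30 mm (distance of any of blue_a, blue_b, screwdriver from where it was at the start of the episode above 0.03 m).
It also fails if it takes over 72 s, if anything falls off the work surface, if the arm or the gripper's body presses on something with over 40 N, if the wrist force passes 120 N, or if a joint passes its speed limit or range.

## Working session

There is one attempt and no reset: what is moved stays moved. The work goes in short steps, Python scripts to look and compute and a shell command to move; the robot and the scene stay as the last step left them, time stands still between calls to the robot, and variables do not carry over. Pictures are saved under pics/ and viewed, about 8 in all and at most 12, crops included, and the job is handed in when it is done.

```bash
ls; mkdir -p pics; python3 - <<'E'
from bench import r
import cv2,numpy as np
s=r.read_state();print({k:np.round(v,3).tolist() for k,v in s.items()}, r.grip_depth)
for n in ["scene","top"]:
    c=r.camera(n);np.savez(f"{n}0.npz",**{k:v for k,v in c.items()})
    cv2.imwrite(f"pics/{n}0.png",cv2.resize(c["image"][:,:,::-1],(800,600),interpolation=cv2.INTER_CUBIC))
    print(n,(-c["R"].T@c["t"]).round(3),c["R"].round(2).tolist())
E
```

```text
pics
{'time': 0.0, 'joint_positions': [1.224, 0.333, -0.065, 1.461, 0.022, 1.35, -0.089], 'joint_vel': [0.001, -0.002, -0.001, 0.0, -0.001, -0.0, -0.001], 'joint_torque': [0.001, -62.327, 0.025, -38.99, -0.061, 0.04, 0.0], 'ee_pos': [0.199, -0.592, 0.198], 'eef_rot': [-0.114, 0.698, -0.697, 0.114], 'ft_force': [-1.211, 0.833, 0.214], 'torque': [0.005, 0.039, 0.012], 'width': 0.087} 0.0187
scene [ 1.297 -0.612  0.863] [[0.6, 0.8, 0.02], [0.48, -0.34, -0.81], [-0.64, 0.49, -0.59]]
top [0.308 0.02  1.479] [[-0.02, -1.0, -0.01], [-0.99, 0.02, -0.13], [0.13, 0.0, -0.99]]
```

View pics/scene0.png

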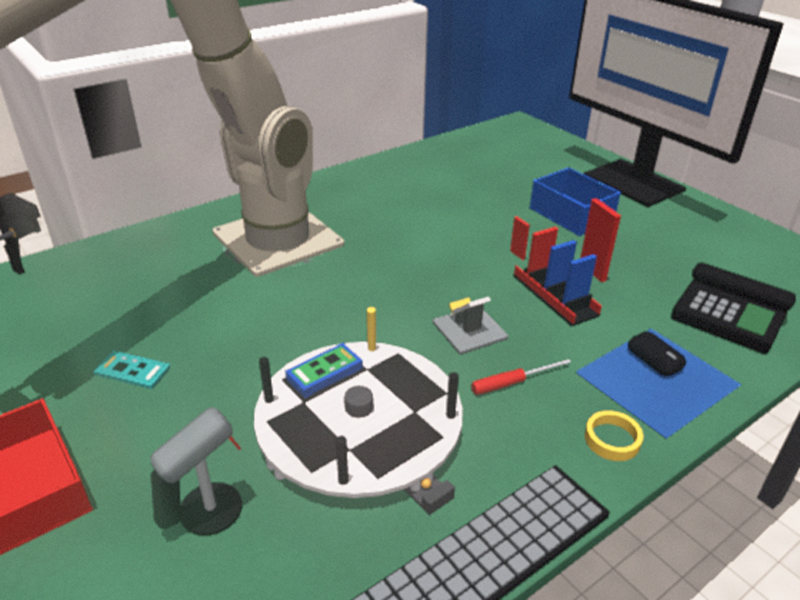

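View pics/top0.png

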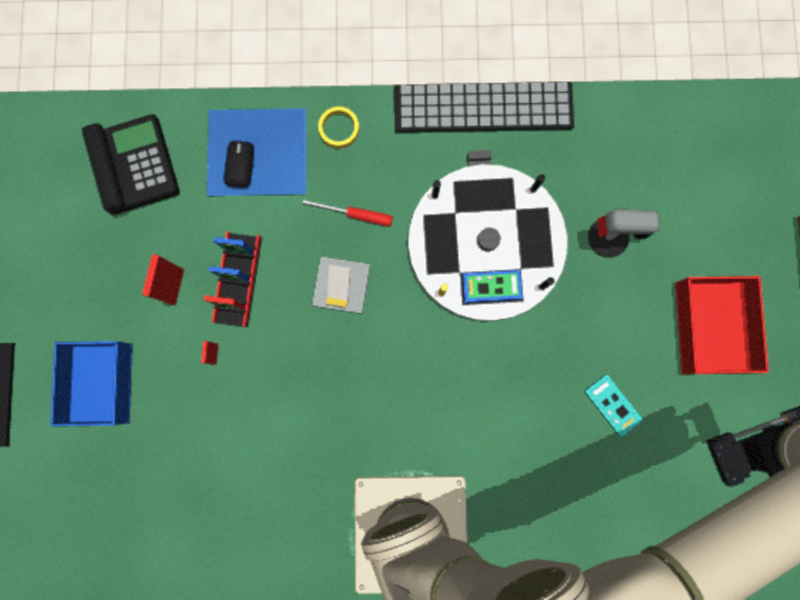

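Scene and top pictures: the rack is at top (235,280), with the red carrier in its near slot at (220,300). The red look-alikes are a large one at top (162,280) and a small one at (209,352), both standing outside the rack. The turquoise look-alike is at (613,404), the pile at (492,287), the yellow post at (443,290), the rest at (340,285) and the screwdriver at (350,212).

```bash
cat > h.py <<'E'
import numpy as np,cv2
def load(f): return dict(np.load(f))
def cloud(c):
    v,u=np.mgrid[:420,:560]; z=c["range_z"]
    P=np.stack([(u-c["K"][0,2])/c["K"][0,0]*z,(v-c["K"][1,2])/c["K"][1,1]*z,z],-1)
    return (P-c["t"])@c["R"]
def masks(c):
    h=cv2.cvtColor(c["image"],cv2.COLOR_RGB2HSV).astype(int);H,S,V=h[...,0],h[...,1],h[...,2]
    return dict(red=((H<8)|(H>172))&(S>150)&(V>80),blue=(H>105)&(H<125)&(S>130),yellow=(H>18)&(H<32)&(S>130)&(V>100))
def px(c,p):
    q=c["R"]@p+c["t"]; q=c["K"]@q; return q[:2]/q[2]
E
python3 - <<'E'
from h import *
for n in ["scene","top"]:
    c=load(n+"0.npz");P=cloud(c);M=masks(c)
    for k,m in M.items():
        m=m&(P[...,2]>0.02)&(P[...,2]<0.3)&(c["range_z"]>0)
        nn,lab,st,_=cv2.connectedComponentsWithStats(m.astype(np.uint8))
        for i in range(1,nn):
            if st[i,4]<15: continue
            p=P[lab==i]; print(n,k,(st[i,:4]*800/560).astype(int),st[i,4],"min",np.percentile(p,2,axis=0).round(3),"max",np.percentile(p,98,axis=0).round(3),"med",np.median(p,0).round(3))
c=load("scene0.npz");cr=c["image"][130:230,340:450,::-1];a=cv2.resize(cr,None,fx=5,fy=5,interpolation=cv2.INTER_CUBIC)
cv2.imwrite("pics/crop1.png",a)
E
```

```text
scene red [581 198  38  77] 836 min [0.49  0.483 0.026] max [0.566 0.503 0.166] med [0.536 0.492 0.105]
scene red [512 217  15  35] 199 min [0.36  0.403 0.023] max [0.402 0.413 0.093] med [0.383 0.408 0.059]
scene red [515 227  60  91] 559 min [0.457 0.318 0.021] max [0.623 0.398 0.129] med [0.483 0.357 0.068]
scene red [590 298  11  11] 22 min [0.615 0.38  0.02 ] max [0.643 0.39  0.03 ] med [0.631 0.384 0.025]
scene red [472 368  51  21] 192 min [0.661 0.029 0.02 ] max [0.691 0.12  0.029] med [0.677 0.072 0.025]
scene red [  0 398  88 145] 2028 min [ 0.321 -0.695  0.021] max [ 0.522 -0.588  0.072] med [ 0.518 -0.631  0.049]
scene blue [415   0 168  61] 3745 min [-1.001  1.236  0.025] max [-0.667  1.763  0.223] med [-0.686  1.328  0.12 ]
scene blue [600  58 114  57] 524 min [0.137 0.902 0.253] max [0.463 0.918 0.288] med [0.322 0.91  0.265]
scene blue [531 168  88  60] 1381 min [0.234 0.589 0.022] max [0.404 0.723 0.082] med [0.31  0.644 0.056]
scene blue [544 240  51  62] 939 min [0.535 0.326 0.037] max [0.607 0.388 0.129] med [0.593 0.355 0.087]
scene blue [657 335  20  15] 15 min 
[... 1487 characters left out ...]
.329 0.042] max [0.609 0.384 0.133] med [0.6   0.347 0.126]
top blue [210 267  38  14] 100 min [0.533 0.338 0.04 ] max [0.548 0.395 0.132] med [0.54  0.355 0.126]
top blue [461 270  61  32] 252 min [ 0.479 -0.237  0.05 ] max [ 0.541 -0.118  0.072] med [ 0.494 -0.171  0.065]
top blue [ 51 341  78  84] 1332 min [0.24  0.594 0.022] max [0.405 0.724 0.083] med [0.321 0.67  0.059]
top yellow [318 107  40  40] 200 min [0.837 0.103 0.02 ] max [0.922 0.188 0.03 ] med [0.879 0.15  0.024]
top yellow [440 284   7  10] 24 min [ 0.493 -0.077  0.088] max [ 0.505 -0.067  0.135] med [ 0.496 -0.071  0.13 ]
top yellow [327 298  20   8] 58 min [0.476 0.13  0.034] max [0.492 0.168 0.049] med [0.485 0.15  0.042]
```

View pics/crop1.png

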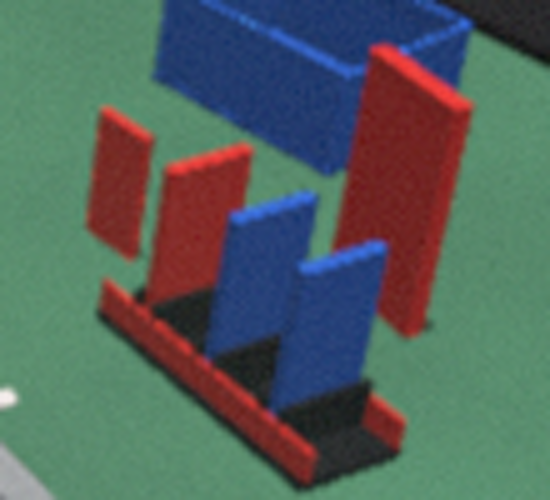

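The close crop confirms it. The red carrier stands in the nearest rack slot with its top at 0.129 m. The large (0.167) and small (0.095) reds are outside the rack.

I'll take it by its top end across the thickness, lay it on the rest, regrip it across the width, and place it on the pile.

```bash
python3 - <<'E'
from h import *
from scipy.spatial.transform import Rotation as Ro
from bench import r
s=r.read_state();print("tool axes (cols)\n",Ro.from_quat(s["eef_rot"]).as_matrix().round(3))
for n in ["scene","top"]:
    c=load(n+"0.npz");P=cloud(c);M=masks(c);ok=c["range_z"]>0
    def box(m,lab):
        p=P[m&ok]; 
        if len(p)<5: return
        (cx,cy),(w,h),a=cv2.minAreaRect(p[:,:2].astype(np.float32)); print(n,lab,len(p),"c",round(cx,4),round(cy,4),"wh",round(w,3),round(h,3),"a",round(a,1),"z",np.median(p[:,2]).round(4))
    X,Y,Z=P[...,0],P[...,1],P[...,2]
    top=(Z>.122)&(Z<.14)&(Y>.3)&(Y<.43)
    box(top&M["red"]&(X>.44)&(X<.51),"redtop"); box(top&M["blue"]&(X<.57),"blueA");box(top&M["blue"]&(X>.57),"blueB")
    box((Z>.061)&(Z<.073)&(X>.46)&(X<.57)&(Y>-.26)&(Y<-.1),"piletop")
    box((Z>.036)&(Z<.049)&(X>.4)&(X<.85)&(Y>-.4)&(Y<.05),"disc")
    box(M["yellow"]&(Z>.126)&(Z<.14)&(X<.55),"post")
    box((Z>.06)&(Z<.08)&(X>.58)&(X<.7)&(Y>-.24)&(Y<-.1),"hub")
    box((Z>.126)&(Z<.14)&(X>.47)&(X<.75)&(Y>-.33)&(Y<-.04),"posts")
    box(M["yellow"]&(Z>.025)&(Z<.055)&(X<.52)&(Y>.08)&(Y<.2),"ledge")
    box((Z>.005)&(Z<.016)&(X>.44)&(X<.6)&(Y>.05)&(Y<.22),"restbase")
    box((Z>.06)&(Z<.1)&(X>.44)&(X<.6)&(Y>.05)&(Y<.22),"restplate")
E
```

```text
tool axes (cols)
 [[-0.948 -0.     0.318]
 [-0.318  0.001 -0.948]
 [ 0.    -1.    -0.001]]
scene redtop 55 c 0.4817 0.3716 wh 0.059 0.012 a 83.2 z 0.127
scene blueA 54 c 0.541 0.3621 wh 0.059 0.013 a 87.0 z 0.1272
scene blueB 67 c 0.5983 0.3552 wh 0.059 0.016 a 75.2 z 0.1271
scene piletop 903 c 0.5079 -0.1808 wh 0.066 0.123 a 2.6 z 0.0669
scene disc 10060 c 0.6081 -0.1777 wh 0.336 0.339 a 71.9 z 0.044
scene post 28 c 0.5007 -0.0769 wh 0.013 0.014 a 80.8 z 0.131
scene hub 304 c 0.6089 -0.1782 wh 0.046 0.048 a 87.6 z 0.0719
scene posts 160 c 0.6098 -0.1777 wh 0.229 0.229 a 2.3 z 0.1318
scene ledge 52 c 0.4839 0.1439 wh 0.021 0.048 a 12.7 z 0.041
scene restbase 786 c 0.519 0.1366 wh 0.154 0.145 a 4.7 z 0.0106
scene restplate 119 c 0.5332 0.1374 wh 0.045 0.035 a 78.7 z 0.0735
top redtop 75 c 0.4826 0.3758 wh 0.058 0.01 a 82.2 z 0.1278
top blueA 70 c 0.5415 0.3663 wh 0.059 0.01 a 82.1 z 0.1277
top blueB 70 c 0.6016 0.3585 wh 0.058 0.011 a 80.6 z 0.1276
top piletop 773 c 0.5112 -0.1779 wh 0.06 0.121 a 2.3 z 0.066
top disc 7497 c 0.6125 -0.1744 wh 0.336 0.338 a 88.8 z 0.0431
top post 15 c 0.4995 -0.0725 wh 0.009 0.012 a 86.3 z 0.1317
top hub 204 c 0.6106 -0.1735 wh 0.045 0.046 a 41.8 z 0.0713
top posts 96 c 0.6112 -0.1736 wh 0.227 0.227 a 2.4 z 0.1319
top ledge 58 c 0.4855 0.1491 wh 0.04 0.014 a 77.2 z 0.0416
top restbase 850 c 0.5195 0.134 wh 0.157 0.169 a 0.6 z 0.0094
top restplate 202 c 0.5338 0.1409 wh 0.042 0.042 a 85.5 z 0.078
```

Scene and top agree within about 4 mm. The red top is at (0.482, 0.373) with rack yaw about -8°, the pile at (0.510, -0.179) with yaw about +2.4°, and the rest yaw is about -10°. Moving over to the rack.

```bash
python3 -m jog '[[-0.03,-0.006,-0.024,0,0,0],[-0.03,-0.006,-0.024,0,0,0],[-0.03,-0.006,-0.024,0,0,0],[-0.03,-0.006,-0.024,0,0,0],[-0.03,-0.006,-0.024,0,0,0],[-0.03,-0.006,-0.024,0,0,0],[-0.03,-0.006,-0.024,0,0,0],[-0.03,-0.006,-0.024,0,0,0],[-0.03,-0.006,-0.024,0,0,0],[-0.03,-0.006,-0.024,0,0,0],[-0.03,-0.006,-0.024,0,0,0],[-0.03,-0.006,-0.024,0,0,0]]' -0.3
python3 -m jog '[[0,0,0,0,-7,0],[0,0,0,0,-7,0],[0,0,0,0,-7,0],[0,0,0,0,-7,0],[0,0,0,0,-7,0],[0,0,0,0,-7,0],[0,0,0,0,-7,0],[0,0,0,0,-7,0],[0,0,0,0,-7,0],[0,0,0,0,0,0]]'
```

```text
time: 1.1
ee_pos: [0.4506, -0.1937, 0.2656]
eef_rot: [-0.112, 0.701, -0.696, 0.105]
ft_force: [0.6, -0.6, 0.2]
width: 0.031
time: 1.93
ee_pos: [0.455, -0.1805, 0.2646]
eef_rot: [-0.467, 0.537, -0.526, 0.465]
ft_force: [-0.8, -0.4, -0.2]
width: 0.0306
```

```bash
cat >> h.py <<'E'
from scipy.spatial.transform import Rotation as Ro
def tool(yaw_z,pitch=0):
    """jaw (tool z) horizontal at yaw_z deg, tool y down; then pitched about jaw..."""
    z=np.array([np.cos(np.radians(yaw_z)),np.sin(np.radians(yaw_z)),0]);y=np.array([0,0,-1.]);
    return np.stack([np.cross(y,z),y,z],1)
def go(s,p,R):
    R0=Ro.from_quat(s["eef_rot"]).as_matrix();d=R0.T@(np.array(p)-s["ee_pos"]);rv=np.degrees(Ro.from_matrix(R0.T@R).as_rotvec())
    print("shift",d.round(4),"|",np.linalg.norm(d).round(3),"rot",rv.round(2)); return d,rv
def grab(n,f):
    from bench import r
    c=r.camera(n);np.savez(f,**c);return c
def box(P,m,lab):
    p=P[m]
    if len(p)<5: print(lab,"none");return
    (cx,cy),(w,h),a=cv2.minAreaRect(p[:,:2].astype(np.float32)); print(lab,len(p),"c",round(cx,4),round(cy,4),"wh",round(w,3),round(h,3),"a",round(a,1),"z",np.median(p[:,2]).round(4))
E
python3 - <<'E'
from h import *
from bench import r
c=grab("wrist","w1.npz");P=cloud(c);print("cam",(-c["R"].T@c["t"]).round(3),c["R"].round(2).tolist())
s=r.read_state();X,Y,Z=P[...,0],P[...,1],P[...,2];ok=c["range_z"]>0
print(P[ok].min(0).round(2),P[ok].max(0).round(2))
box(P,ok&(Z>.061)&(Z<.073)&(X>.46)&(X<.57)&(Y>-.26)&(Y<-.1),"piletop")
box(P,ok&masks(c)["yellow"]&(Z>.12)&(Z<.14),"post")
cv2.imwrite("pics/w1.png",c["image"][:,:,::-1])
go(s,[.475,.36,.25],tool(-8))
E
```

```text
cam [ 0.467 -0.108  0.453] [[0.99, -0.13, -0.01], [-0.12, -0.96, 0.27], [-0.05, -0.26, -0.96]]
[-0.02 -0.7  -0.  ] [0.87 0.09 0.41]
piletop 4276 c 0.5086 -0.1797 wh 0.06 0.12 a 2.5 z 0.0677
post 201 c 0.4979 -0.0744 wh 0.014 0.015 a 8.1 z 0.1332
shift [-0.538   0.0194 -0.0543] | 0.541 rot [ 0.77  0.09 -0.43]
```

View pics/w1.png

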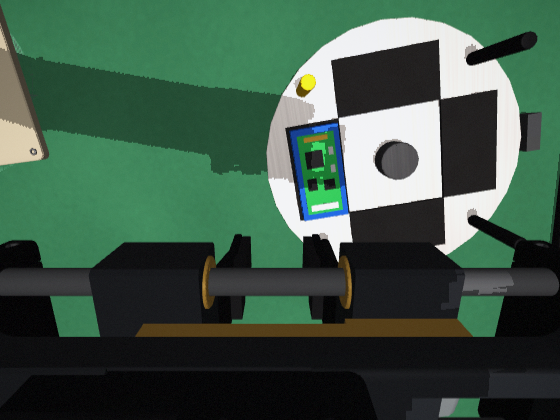

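The wrist view shows the pile at (318,170) and the yellow post at (307,85). The pile at (0.509, -0.180) with yaw 2.5° agrees with the other cameras.

```bash
python3 -m jog '[[-0.04,0.001,-0.004,0,0,0],[-0.04,0.001,-0.004,0,0,0],[-0.04,0.001,-0.004,0,0,0],[-0.04,0.001,-0.004,0,0,0],[-0.04,0.001,-0.004,0,0,0],[-0.04,0.001,-0.004,0,0,0],[-0.04,0.001,-0.004,0,0,0],[-0.04,0.001,-0.004,0,0,0],[-0.04,0.001,-0.004,0,0,0],[-0.04,0.001,-0.004,0,0,0],[-0.04,0.001,-0.004,0,0,0],[0,0,0,0,0,0]]'
python3 - <<'E'
from h import *
from bench import r
c=grab("wrist","w2.npz");P=cloud(c);s=r.read_state()
X,Y,Z=P[...,0],P[...,1],P[...,2];ok=c["range_z"]>0;M=masks(c)
cv2.imwrite("pics/w2.png",c["image"][:,:,::-1])
top=ok&(Z>.118)&(Z<.14)&(Y>.3)&(Y<.43)
box(P,top&(X>.46)&(X<.505),"redtop"); box(P,top&(X<.57)&(X>.52),"blueA");box(P,top&(X>.57)&(X<.63),"blueB")
box(P,ok&M["yellow"]&(Z>.02)&(Z<.06)&(Y<.22)&(Y>.08),"ledge")
box(P,ok&(Z>.004)&(Z<.017)&(X>.43)&(X<.61)&(Y>.05)&(Y<.22),"restbase")
go(s,[.482,.373,.2],tool(-8)); print(s["ee_pos"],s["joint_positions"])
E
```

```text
time: 2.98
ee_pos: [0.4838, 0.2745, 0.2553]
eef_rot: [-0.444, 0.557, -0.545, 0.442]
ft_force: [-1.3, 0.5, 0.3]
width: 0.0307
redtop 686 c 0.4803 0.3757 wh 0.06 0.01 a 81.7 z 0.1292
blueA 745 c 0.5392 0.3671 wh 0.06 0.011 a 81.9 z 0.1291
blueB 877 c 0.5984 0.3583 wh 0.06 0.011 a 81.3 z 0.1289
ledge 774 c 0.6712 0.1457 wh 0.085 0.392 a 90.0 z 0.0252
restbase 1920 c 0.5202 0.1682 wh 0.135 0.079 a 4.6 z 0.0114
shift [-0.0984  0.0562 -0.0236] | 0.116 rot [ 0.79 -4.49 -0.38]
[0.48442359 0.27135983 0.25529697] [ 0.1665956   0.26630446 -0.89611056  1.51658431  0.19326442  1.46192726
 -0.95188758]
```

View pics/w2.png

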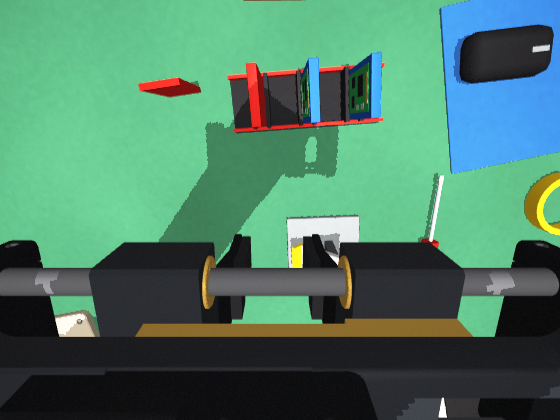

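Wrist view: the red top edge is at (255,95), the blues at (312,90) and (372,85), and the rest at (322,240). Red top is at (0.4815, 0.375) with yaw -8.3°. Moving over it.

```bash
python3 -m jog '[[-0.033,0.019,-0.008,0.4,-2,-0.2],[-0.033,0.019,-0.008,0.4,-2,-0.2],[-0.033,0.019,-0.006,0,-1,0],[0,0,0,0,0,0]]'
python3 - <<'E'
from h import *
from bench import r
s=r.read_state();print(s["ee_pos"]);go(s,[.4815,.375,.101],tool(-8.3))
E
```

```text
time: 3.37
ee_pos: [0.485, 0.3697, 0.197]
eef_rot: [0.461, -0.535, 0.538, -0.46]
ft_force: [-0.6, -0.1, 0.3]
width: 0.0304
[0.48496795 0.36971507 0.19698846]
shift [-0.005   0.096  -0.0045] | 0.096 rot [-0.17 -0.44  0.17]
```

```bash
python3 -m jog '[[-0.005,0.02,-0.0045,0,-0.4,0],[0,0.02,0,0,0,0],[0,0.02,0,0,0,0],[0,0.018,0,0,0,0],[0,0.015,0,0,0,0],[0,0,0,0,0,0]]'
python3 - <<'E'
from h import *
from bench import r
s=r.read_state();print(s["ee_pos"],s["ft_force"]);go(s,[.4815,.375,.101],tool(-8.3))
E
python3 -m jog '[[0,0,0,0,0,0],[0,0,0,0,0,0],[0,0,0,0,0,0],[0,0,0,0,0,0],[0,0,0,0,0,0]]' -1 30
```

```text
time: 3.87
ee_pos: [0.4825, 0.3713, 0.098]
eef_rot: [0.457, -0.539, 0.543, -0.454]
ft_force: [0.2, -0.0, -0.1]
width: 0.0306
[0.48245736 0.37134136 0.09796055] [ 0.15374232 -0.03012325 -0.14043251]
shift [-0.0034 -0.0031 -0.0016] | 0.005 rot [-0.09 -1.48  0.39]
time: 4.28
ee_pos: [0.4848, 0.3694, 0.1011]
eef_rot: [0.454, -0.541, 0.546, -0.452]
ft_force: [-0.2, 0.3, -0.8]
width: 0.0093
```

```bash
python3 -m jog '[[0,-0.01,0,0,0,0],[0,-0.02,0,0,0,0],[0,-0.02,0,0,0,0],[0,-0.02,0,0,0,0],[0,-0.02,0,0,0,0],[0,-0.02,0,0,0,0],[0,-0.02,0,0,0,0],[0,-0.02,0,0,0,0],[0,0,0,0,0,0]]' -1 40
python3 - <<'E'
from h import *
for n in ["scene0","top0","w2"]:
    c=load(n+".npz");P=cloud(c);X,Y,Z=P[...,0],P[...,1],P[...,2];ok=c["range_z"]>0
    h=cv2.cvtColor(c["image"],cv2.COLOR_RGB2HSV);S=h[...,1];H=h[...,0].astype(int)
    roi=ok&(X>.43)&(X<.61)&(Y>.05)&(Y<.23)&(Z>.003)&(Z<.13)
    m=(roi&(S<60)&(Z<.018)).astype(np.uint8);m=cv2.morphologyEx(m,cv2.MORPH_OPEN,np.ones((3,3)))>0
    box(P,m,n+" base")
    y=roi&(H>18)&(H<34)&(S>120); box(P,y&(P[...,0]<.51),n+" ledge"); 
    w=roi&(S<60)&(Z>.045);p=P[w]
    if len(p)>30:
        q=p-p.mean(0);_,_,v=np.linalg.svd(q);v=v[2]*np.sign(v[2][2]);print(" plate n",v.round(3),"yaw",np.degrees(np.arctan2(-v[1],-v[0])).round(1),"c",p.mean(0).round(4),len(p))
E
```

```text
time: 5.03
ee_pos: [0.4828, 0.3712, 0.2662]
eef_rot: [0.453, -0.54, 0.545, -0.454]
ft_force: [-0.1, 0.7, -0.5]
width: 0.0088
scene0 base 784 c 0.5266 0.1415 wh 0.118 0.112 a 78.6 z 0.0106
scene0 ledge 56 c 0.4839 0.1439 wh 0.021 0.048 a 12.7 z 0.0412
 plate n [-0.874  0.318  0.367] yaw -20.0 c [0.5369 0.1336 0.0682] 169
top0 base 773 c 0.5275 0.1428 wh 0.11 0.111 a 80.3 z 0.0097
top0 ledge 60 c 0.4855 0.1491 wh 0.042 0.014 a 77.2 z 0.0416
 plate n [-0.679  0.127  0.723] yaw -10.6 c [0.528  0.142  0.0708] 279
w2 base 1882 c 0.5264 0.1562 wh 0.082 0.109 a 80.1 z 0.0114
w2 ledge 222 c 0.4821 0.1473 wh 0.049 0.015 a 76.0 z 0.0426
 plate n [-0.488 -0.872  0.038] yaw 60.7 c [0.5342 0.1595 0.0678] 107
```

```bash
cat >> h.py <<'E'
from numpy import sin,cos,radians
def rest(yaw=-10,c=(.527,.142)):
    a=radians(yaw);X=np.array([cos(a),sin(a),0]);Y=np.array([-sin(a),cos(a),0]);Z=np.array([0,0,1.])
    u=(X+Z)/2**.5;n=(Z-X)/2**.5;corner=np.array([*c,0])-.035*X+.035*Z
    return X,Y,u,n,corner
def place_pose(dn,du,lat=-.005,grip=.093):
    X,Y,u,n,co=rest();R=np.stack([np.cross(-u,-n),-u,-n],1)
    return co+(.005+dn)*n+(grip+du)*u+lat*Y,R
E
python3 - <<'E'
from h import *
from bench import r
s=r.read_state()
p,R=place_pose(.0,.0);print("final",p.round(3))
p,R=place_pose(.04,.015);print("pre",p.round(3));go(s,p,R)
E
```

```text
final [0.553 0.132 0.104]
pre [0.536 0.135 0.143]
shift [0.2222 0.1243 0.0932] | 0.271 rot [-45.35  -0.34   0.06]
```

```bash
python3 -m jog '[[0.028,0,0.011,0,0,0],[0.028,0,0.012,0,0,0],[0.028,0,0.012,0,0,0],[0.028,0,0.012,0,0,0],[0.028,0,0.012,0,0,0],[0.028,0,0.012,0,0,0],[0.028,0,0.012,0,0,0],[0.02,0,0.012,0,0,0],[0,0,0,0,0,0]]'
python3 -m jog '[[0,0,0,-6.5,0,0],[0,0,0,-6.5,0,0],[0,0,0,-6.5,0,0],[0,0,0,-6.5,0,0],[0,0,0,-6.5,0,0],[0,0,0,-6.5,0,0],[0,0,0,-6.5,0,0],[0,0,0,0,0,0],[0,0,0,0,0,0]]'
python3 - <<'E'
from h import *
from bench import r
s=r.read_state();print(s["joint_positions"].round(2) if hasattr(s["joint_positions"],"round") else s["joint_positions"])
p,R=place_pose(.04,.015);go(s,p,R)
E
```

```text
time: 5.78
ee_pos: [0.537, 0.1359, 0.2706]
eef_rot: [0.453, -0.538, 0.543, -0.458]
ft_force: [0.7, 0.0, -1.5]
width: 0.0087
time: 6.53
ee_pos: [0.5224, 0.1371, 0.2516]
eef_rot: [-0.581, 0.687, -0.336, 0.279]
ft_force: [0.5, 0.7, -1.2]
width: 0.0088
[ 0.05  0.69 -0.44  1.04 -0.06  2.05 -0.57]
shift [-0.0014  0.0771  0.0774] | 0.109 rot [-6.82 -0.13  0.47]
```

```bash
python3 -m jog '[[0,0.02,0.02,0,0,0],[0,0.02,0.02,0,0,0],[0,0.02,0.02,-3,0,0],[0,0.01,0.01,-3,0,0],[0,0,0,0,0,0]]'
python3 - <<'E'
from h import *
from bench import r
s=r.read_state();print(s["joint_positions"],s["ee_pos"])
p,R=place_pose(.04,.015);go(s,p,R)
E
```

```text
time: 6.95
ee_pos: [0.5353, 0.1408, 0.1589]
eef_rot: [-0.594, 0.7, -0.301, 0.258]
ft_force: [-0.5, 0.8, -2.6]
width: 0.0089
[ 0.04269387  0.84456671 -0.4320589   1.02590626 -0.04098766  1.99573647
 -0.53164339] [0.53530064 0.14083155 0.15891072]
shift [0.0054 0.0107 0.0116] | 0.017 rot [-1.73  0.67  0.37]
```

```bash
python3 -m jog '[[0.005,0.01,0.011,-1.7,0.7,0.4],[0,0,0.012,0,0,0],[0,0,0.012,0,0,0],[0,0,0,0,0,0]]'
python3 - <<'E'
from h import *
from bench import r
s=r.read_state();print(s["ee_pos"],s["ft_force"]);p,R=place_pose(.002,.015);go(s,p,R)
c=grab("scene","s2.npz");cv2.imwrite("pics/s2.png",cv2.resize(c["image"][170:270,260:400,::-1],None,fx=5,fy=5,interpolation=cv2.INTER_CUBIC))
E
```

```text
time: 7.28
ee_pos: [0.5545, 0.1371, 0.1341]
eef_rot: [-0.591, 0.706, -0.294, 0.255]
ft_force: [-1.3, -0.3, -1.6]
width: 0.0087
[0.55451276 0.13706284 0.13409177] [-1.3307805  -0.33049626 -1.6127311 ]
shift [0.0052 0.0068 0.0184] | 0.02 rot [-0.77  0.62 -0.37]
```

View pics/s2.png

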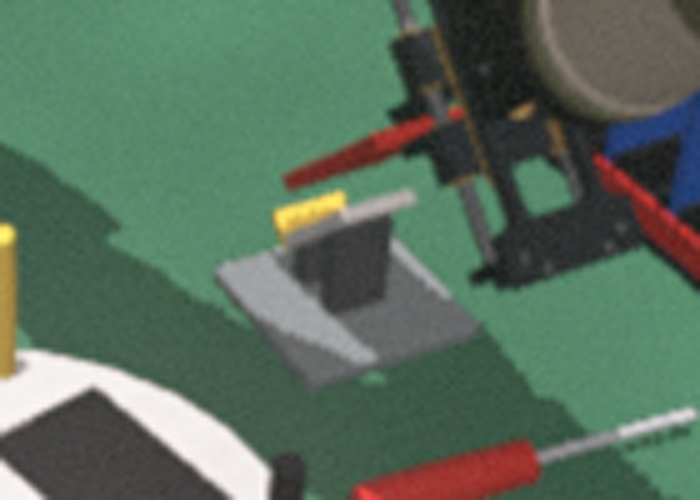

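The crop shows the red carrier (350,150) parallel to and above the rest plate (350,215). Moving on towards contact.

```bash
python3 -m jog '[[0.004,0.005,0.009,-0.7,0.6,-0.3],[0.001,0.001,0.008,0,0,0],[0,0,0,0,0,0]]'
python3 - <<'E'
from h import *
from bench import r
s=r.read_state();print(s["ee_pos"],s["ft_force"]);p,R=place_pose(.0,.0);go(s,p,R)
E
```

```text
time: 7.58
ee_pos: [0.5628, 0.1329, 0.124]
eef_rot: [-0.592, 0.707, -0.294, 0.252]
ft_force: [-1.0, 0.0, -1.4]
width: 0.0091
[0.56276871 0.13287482 0.1240368 ] [-0.96501955  0.00714711 -1.44359531]
shift [0.0024 0.0208 0.007 ] | 0.022 rot [-0.58  0.33 -0.25]
```

```bash
python3 -m jog '[[0.002,0.008,0.003,-0.5,0.3,0],[0,0.006,0.002,0,0,0],[0,0,0,0,0,0]]'
python3 -m jog '[[0,0.002,0.002,0,0,0],[0,0,0,0,0,0]]'
python3 - <<'E'
from h import *
from bench import r
s=r.read_state();print(s["ee_pos"],s["ft_force"]);p,R=place_pose(.0,.0);go(s,p,R)
E
```

```text
time: 7.83
ee_pos: [0.556, 0.1324, 0.1101]
eef_rot: [-0.592, 0.709, -0.293, 0.248]
ft_force: [0.1, 0.5, -0.9]
width: 0.0092
time: 8.0
ee_pos: [0.5552, 0.1324, 0.1069]
eef_rot: [-0.592, 0.709, -0.293, 0.247]
ft_force: [-1.3, 0.9, -2.0]
width: 0.0087
[0.55522724 0.13237224 0.10693341] [-1.30868348  0.94873006 -1.9924245 ]
shift [0.0004 0.0035 0.0003] | 0.003 rot [-0.07  0.03 -0.25]
```

```bash
python3 -m jog '[[0,0.002,0.001,0,0,0],[0,0.002,0.001,0,0,0]]'; python3 -m jog '[[0,0.002,0.001,0,0,0],[0,0,0,0,0,0]]'
```

```text
time: 8.17
ee_pos: [0.5537, 0.1329, 0.1034]
eef_rot: [-0.592, 0.709, -0.293, 0.247]
ft_force: [-0.7, 0.2, 2.8]
width: 0.0086
time: 8.33
ee_pos: [0.5524, 0.1333, 0.1018]
eef_rot: [-0.593, 0.709, -0.292, 0.247]
ft_force: [-2.3, -0.2, -0.8]
width: 0.009
```

```bash
python3 -m jog '[[0,0.002,0.001,0,0,0]]'; python3 -m jog '[[0,0.001,0.002,0,0,0]]';  python3 - <<'E'
from h import *
from bench import r
s=r.read_state();p,R=place_pose(.0,.0);go(s,p,R)
c=grab("scene","s3.npz");cv2.imwrite("pics/s3.png",cv2.resize(c["image"][170:270,260:400,::-1],None,fx=5,fy=5,interpolation=cv2.INTER_CUBIC))
E
```

```text
time: 8.42
ee_pos: [0.5523, 0.1334, 0.1014]
eef_rot: [-0.592, 0.709, -0.292, 0.248]
ft_force: [9.3, -3.7, 24.0]
width: 0.009
time: 8.5
ee_pos: [0.5532, 0.1334, 0.1009]
eef_rot: [-0.592, 0.709, -0.292, 0.248]
ft_force: [-1.7, 0.1, 7.7]
width: 0.0087
shift [ 0.001  -0.0024 -0.0025] | 0.004 rot [-0.11  0.19 -0.31]
```

View pics/s3.png

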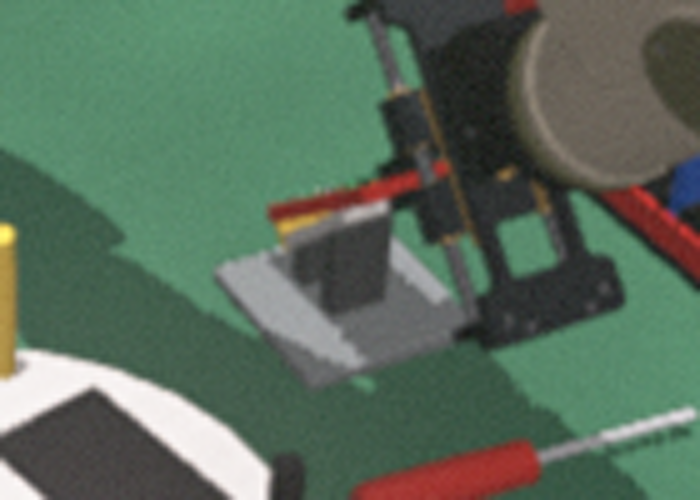

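The yellow ledge still shows below the red end at (300,230), so the carrier may be riding on top of the ledge. I'll check it with the depth data in the rest's frame.

```bash
python3 - <<'E'
from h import *
X,Y,u,n,co=rest();print("corner",co.round(4))
for f in ["s3","top1"]:
    if f=="top1": c=grab("top","top1.npz")
    else: c=load("s3.npz")
    P=cloud(c);h=cv2.cvtColor(c["image"],cv2.COLOR_RGB2HSV);M=masks(c);ok=c["range_z"]>0
    q=P-co;A=np.stack([q@n,q@u,q@Y],-1);roi=ok&(P[...,0]>.43)&(P[...,0]<.6)&(P[...,1]>.07)&(P[...,1]<.22)&(P[...,2]>.02)&(P[...,2]<.14)
    for k,m in [("red",roi&M["red"]),("yel",roi&M["yellow"]),("green",roi&(h[...,0]>35)&(h[...,0]<85)&(A[...,0]>0)&(A[...,1]>-.02)),("white",roi&(h[...,1]<50))]:
        a=A[m]*1000
        if len(a)>5: print(f,k,len(a),"nuY p3",np.percentile(a,3,axis=0).round(),"p50",np.median(a,0).round(),"p97",np.percentile(a,97,axis=0).round())
E
```

```text
corner [0.4925 0.1481 0.035 ]
s3 red 76 nuY p3 [ -1.  19. -31.] p50 [  6. 115. -28.] p97 [ 14. 127.  14.]
s3 yel 11 nuY p3 [  3.  -5. -25.] p50 [  6.  -2. -17.] p97 [ 8. 26. -4.]
s3 green 32 nuY p3 [ 10.   7. -29.] p50 [ 16.  70. -16.] p97 [ 21. 129.  15.]
s3 white 296 nuY p3 [-41.   1. -24.] p50 [-16.  39. -12.] p97 [  0. 119.  13.]
top1 red 166 nuY p3 [ -1.   4. -26.] p50 [10. 71.  7.] p97 [ 21. 121.  31.]
top1 yel 23 nuY p3 [  3.  -7. -20.] p50 [12. 33. -0.] p97 [ 18. 109.  16.]
top1 green 426 nuY p3 [  5.  14. -18.] p50 [13. 63.  2.] p97 [ 20. 113.  24.]
top1 white 66 nuY p3 [  3.  13. -16.] p50 [13. 71.  3.] p97 [ 22. 130.  19.]
```

```bash
python3 - <<'E'
from h import *
X,Y,u,n,co=rest()
c=load("top1.npz");P=cloud(c);ok=c["range_z"]>0;q=(P-co)*1000;A=np.stack([q@n,q@u,q@Y],-1)
m=ok&(abs(A[...,2])<25)&(A[...,0]>-5)&(A[...,0]<28)
for lo in range(-10,130,10):
    k=m&(A[...,1]>=lo)&(A[...,1]<lo+10);print(lo,k.sum(),np.median(A[k][:,0]).round(1) if k.sum() else None,end=" ; ")
c=load("top0.npz");P=cloud(c);ok=c["range_z"]>0;q=(P-co)*1000;A=np.stack([q@n,q@u,q@Y],-1)
print("\nempty plate")
m=ok&(abs(A[...,2])<18)&(A[...,0]>-20)&(A[...,0]<28)
for lo in range(-10,100,10):
    k=m&(A[...,1]>=lo)&(A[...,1]<lo+10);print(lo,k.sum(),np.median(A[k][:,0]).round(1) if k.sum() else None,end=" ; ")
c=load("top1.npz");cv2.imwrite("pics/t1.png",cv2.resize(c["image"][165:235,200:280,::-1],None,fx=8,fy=8,interpolation=cv2.INTER_CUBIC))
E
```

```text
-10 17 13.5 ; 0 35 17.7 ; 10 50 17.3 ; 20 50 16.9 ; 30 48 14.4 ; 40 51 14.1 ; 50 45 12.3 ; 60 51 12.7 ; 70 54 10.8 ; 80 50 9.6 ; 90 49 9.0 ; 100 56 7.7 ; 110 43 7.4 ; 120 34 13.4 ; 
empty plate
-10 37 9.8 ; 0 46 1.3 ; 10 28 -1.2 ; 20 31 0.2 ; 30 32 0.0 ; 40 31 -0.3 ; 50 33 0.8 ; 60 31 0.2 ; 70 45 -1.0 ; 80 7 0.7 ; 90 0 None ;
```

View pics/t1.png

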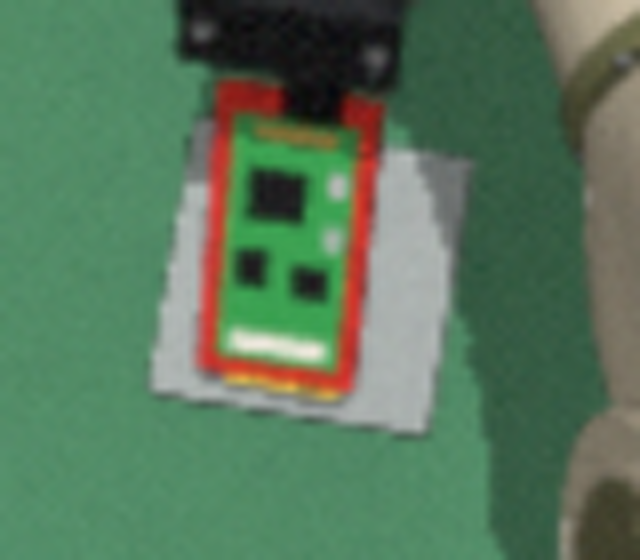

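The crop shows the carrier face up on the rest, its lower end at (280,375) just above the ledge. The depth data puts it about 5° off the plate, with the lower end some 8 mm away. I'll pitch it +5.5° before releasing.

```bash
python3 -m jog '[[0,-0.001,-0.001,2,0,0],[0,0,0,3,0,0],[0,0,0,0,0,0]]' -1 15
python3 - <<'E'
from h import *
X,Y,u,n,co=rest()
c=grab("top","top2.npz");P=cloud(c);ok=c["range_z"]>0;q=(P-co)*1000;A=np.stack([q@n,q@u,q@Y],-1)
m=ok&(abs(A[...,2])<25)&(A[...,0]>-5)&(A[...,0]<28)
for lo in range(-10,130,10):
    k=m&(A[...,1]>=lo)&(A[...,1]<lo+10);print(lo,k.sum(),np.median(A[k][:,0]).round(1) if k.sum() else None,end=" ; ")
E
```

```text
time: 8.85
ee_pos: [0.5541, 0.1334, 0.1021]
eef_rot: [-0.58, 0.695, -0.324, 0.275]
ft_force: [-0.8, -0.6, 2.3]
width: 0.0095
-10 24 12.3 ; 0 46 13.4 ; 10 41 12.8 ; 20 45 12.5 ; 30 45 11.6 ; 40 47 12.0 ; 50 46 11.2 ; 60 54 10.8 ; 70 41 10.6 ; 80 55 10.0 ; 90 50 8.8 ; 100 46 9.4 ; 110 30 9.0 ; 120 10 19.2 ;
```

```bash
python3 -m jog '[[0,0,0,1,0,0],[0,0,0,0,0,0],[0,0,0,0,0,0],[0,0,0,0,0,0]]' -0.5
python3 -m jog '[[0,-0.01,0,0,0,0],[0,-0.02,0,0,0,0],[0,-0.03,0,0,0,0],[0,-0.035,0,0,0,0],[0,-0.035,0,0,0,0],[0,-0.035,0,0,0,0],[0,0,0,0,0,0]]'
python3 - <<'E'
from h import *
from bench import r
X,Y,u,n,co=rest();s=r.read_state();print(s["joint_positions"])
for f in ["top","scene"]:
    c=grab(f,f+"3.npz");P=cloud(c);ok=c["range_z"]>0;q=(P-co)*1000;A=np.stack([q@n,q@u,q@Y],-1)
    if f=="top":
        m=ok&(abs(A[...,2])<25)&(A[...,0]>-5)&(A[...,0]<28)
        for lo in range(-10,130,10):
            k=m&(A[...,1]>=lo)&(A[...,1]<lo+10);print(lo,k.sum(),np.median(A[k][:,0]).round(1) if k.sum() else None,end=" ; ")
    m=ok&(A[...,0]>5)&(A[...,0]<15)&(A[...,1]>3)&(A[...,1]<130)&(abs(A[...,2])<45)
    (cx,cy),w,a=cv2.minAreaRect(A[m][:,1:].astype(np.float32));print(f,"uY centre",cx,cy,w,a)
    rot=np.degrees
E
```

```text
time: 9.23
ee_pos: [0.554, 0.1325, 0.1002]
eef_rot: [-0.578, 0.693, -0.329, 0.278]
ft_force: [-0.3, 0.0, 0.1]
width: 0.0206
time: 9.82
ee_pos: [0.6163, 0.1184, 0.1894]
eef_rot: [-0.563, 0.692, -0.34, 0.297]
ft_force: [-0.0, -0.4, 0.7]
width: 0.0219
[-0.08539772  0.89013    -0.1218706   0.77905871 -0.16971684  2.05828907
 -0.40771993]
-10 25 13.1 ; 0 38 13.9 ; 10 45 14.2 ; 20 50 13.4 ; 30 43 12.5 ; 40 45 12.0 ; 50 50 12.4 ; 60 48 10.7 ; 70 43 10.5 ; 80 53 10.9 ; 90 50 9.1 ; 100 47 8.9 ; 110 63 8.4 ; 120 20 4.7 ; top uY centre 62.51227951049805 3.482320785522461 (60.51511001586914, 118.50811767578125) 89.24490356445312
scene uY centre 74.3680648803711 -23.291515350341797 (126.66815185546875, 52.81911087036133) 26.109512329101562
```

Released: the carrier is at u≈62, Y≈+3.5 mm, aligned within 1° and tilted about 2.5° off the plate. Now I'll back off and reorient for the width grip.

```bash
python3 -m jog '[[0,-0.02,0,0,0,0],[0,-0.02,-0.01,4,0,0],[0,-0.02,-0.02,7,0,0],[0,-0.01,-0.02,7,0,0],[0,0,-0.02,7,0,0],[0,0,-0.02,7,0,0],[0,0,-0.02,7,0,0],[0,0,-0.02,4,0,0],[0,0,0,0,-7,0],[0,0,0,0,-7,0],[0,0,0,0,-7,0],[0,0,0,0,-7,0]]' 1
python3 -m jog '[[0,0,0,0,-7,0],[0,0,0,0,-7,0],[0,0,0,0,-7,0],[0,0,0,0,-7,0],[0,0,0,0,-7,0],[0,0,0,0,-7,0],[0,0,0,0,-7,0],[0,0,0,0,-7,0],[0,0,0,0,-7,0],[0,0,0,0,0,0]]'
cat >> h.py <<'E'
def regrip(dn,cu=.062,cY=.0035,pitch=42.5,yaw=-10.5):
    X,Y,u,n,co=rest();c=co+cu*u+.006*n+cY*Y
    X,Y,_,_,_=rest(yaw);Z=np.array([0,0,1.]);p=radians(pitch);u=cos(p)*X+sin(p)*Z;n=cos(p)*Z-sin(p)*X
    return c+(dn-.004)*n, np.stack([u,-n,Y],1)
E
python3 - <<'E'
from h import *
from bench import r
s=r.read_state();print(s["ee_pos"],s["joint_positions"]);p,R=regrip(.06);print(p);go(s,p,R)
E
```

```text
time: 10.92
ee_pos: [0.5102, 0.1309, 0.2524]
eef_rot: [-0.557, 0.394, -0.441, 0.584]
ft_force: [0.4, 0.4, -0.3]
width: 0.0856
time: 11.75
ee_pos: [0.4972, 0.1286, 0.2374]
eef_rot: [0.714, -0.028, 0.066, -0.696]
ft_force: [0.3, -0.1, -0.4]
width: 0.0867
[0.49718165 0.12857314 0.23741838] [-0.10758309  0.04608653 -0.27629357  1.71788011  0.0608667   1.34206778
  1.04175487]
[0.49493636 0.15154292 0.12437079]
shift [-0.0116  0.1121  0.0249] | 0.115 rot [  0.06   3.17 -39.26]
```

```bash
python3 -m jog '[[0,0,0.008,0,1,-6.5],[0,0,0.008,0,1,-6.5],[0,0,0.008,0,1,-6.5],[0,0,0,0,0,-6.5],[0,0,0,0,0,-6.5],[0,0,0,0,0,-6.5],[0,0,0,0,0,0]]'
python3 - <<'E'
from h import *
from bench import r
s=r.read_state();print(s["ee_pos"],s["joint_positions"]);p,R=regrip(.06);go(s,p,R)
c=grab("wrist","w3.npz");cv2.imwrite("pics/w3.png",c["image"][:,:,::-1])
P=cloud(c);X,Y,u,n,co=rest();ok=c["range_z"]>0;q=(P-co)*1000;A=np.stack([q@n,q@u,q@Y],-1)
m=ok&(abs(A[...,2])<25)&(A[...,0]>-5)&(A[...,0]<28)
for lo in range(-10,130,20):
    k=m&(A[...,1]>=lo)&(A[...,1]<lo+20);print(lo,k.sum(),np.median(A[k][:,0]).round(1) if k.sum() else None,end=" ; ")
m=ok&(A[...,0]>6)&(A[...,0]<20)&(A[...,1]>3)&(A[...,1]<130)&(abs(A[...,2])<45)
print(cv2.minAreaRect(A[m][:,1:].astype(np.float32)))
E
```

```text
time: 12.33
ee_pos: [0.4978, 0.1518, 0.2284]
eef_rot: [0.681, 0.194, 0.328, -0.625]
ft_force: [-0.2, 0.6, -1.3]
width: 0.0871
[0.49775749 0.15175414 0.22839665] [-0.13954284 -0.32438648 -0.58299485  2.24274388  0.61287815  0.78798982
  0.27057791]
shift [-0.0737  0.0734 -0.0005] | 0.104 rot [ 0.99 -0.82  1.12]
-10 1009 16.5 ; 10 1203 15.9 ; 30 1130 14.9 ; 50 1056 14.0 ; 70 1004 13.0 ; 90 943 12.0 ; 110 427 10.9 ; ((61.047367095947266, 1.8399181365966797), (60.20684814453125, 116.55470275878906), 89.36504364013672)
```

View pics/w3.png

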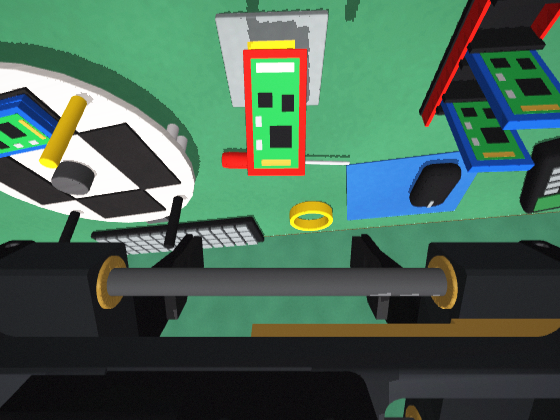

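The wrist view shows the carrier centred at (275,112) on the rest, square to the jaws, with about 2.7° of residual tilt. Both cameras agree.

```bash
sed -i 's/cY=.0035/cY=.0027/; s/+.006\*n+cY/+.0075*n+cY/' h.py
python3 -m jog '[[-0.025,0,0,0.4,-0.3,0.4],[-0.025,0.005,0,0.4,-0.3,0.4],[-0.023,0.015,0,0.2,-0.2,0.3],[0,0.015,0,0,0,0],[0,0.015,0,0,0,0],[0,0.01,0,0,0,0],[0,0,0,0,0,0]]'
python3 - <<'E'
from h import *
from bench import r
s=r.read_state();print(s["ee_pos"],s["ft_force"],s["joint_positions"]);p,R=regrip(.00);go(s,p,R)
E
```

```text
time: 12.97
ee_pos: [0.4879, 0.1543, 0.1347]
eef_rot: [0.679, 0.183, 0.317, -0.636]
ft_force: [-0.1, 0.5, 0.6]
width: 0.0872
[0.48785424 0.154322   0.13470308] [-0.14265387  0.48910857  0.61129911] [-0.07150284 -0.19927375 -0.69635647  2.35191073  0.79936727  0.66038318
  0.00524222]
shift [-0.0004  0.0712 -0.002 ] | 0.071 rot [ 0.21 -1.05 -0.87]
```

```bash
python3 -m jog '[[0,0.015,-0.001,0.2,-1,-0.9],[0,0.015,-0.001,0,0,0],[0,0.015,0,0,0,0],[0,0.012,0,0,0,0],[0,0.008,0,0,0,0],[0,0.003,0,0,0,0],[0,0,0,0,0,0]]'
python3 - <<'E'
from h import *
from bench import r
s=r.read_state();print(s["ee_pos"],s["ft_force"],s["joint_positions"]);p,R=regrip(.00);go(s,p,R)
E
```

```text
time: 13.55
ee_pos: [0.5394, 0.1409, 0.0865]
eef_rot: [0.68, 0.186, 0.322, -0.632]
ft_force: [-0.9, -0.5, -0.2]
width: 0.0868
[0.53940331 0.14090919 0.08653228] [-0.85608965 -0.50442669 -0.18280223] [ 1.39208523e-03  2.42872664e-02 -7.02064013e-01  2.32466978e+00
  1.16568063e+00  6.25526523e-01 -2.60908407e-01]
shift [-0.0082 -0.0002  0.0014] | 0.008 rot [ 0.55 -1.1  -0.17]
```

```bash
python3 -m jog '[[-0.005,0,0.001,0.5,-1,0],[-0.004,0,0,0,0,0],[0,0,0,0,0,0]]'
python3 - <<'E'
from h import *
from bench import r
s=r.read_state();print(s["ee_pos"],s["ft_force"]);p,R=regrip(.00);go(s,p,R)
E
```

```text
time: 13.8
ee_pos: [0.5331, 0.1434, 0.0816]
eef_rot: [0.68, 0.193, 0.316, -0.633]
ft_force: [-0.6, 1.3, 0.3]
width: 0.0868
[0.53312367 0.14342037 0.0816397 ] [-0.59142192  1.27613255  0.27134898]
shift [0.     0.0006 0.0002] | 0.001 rot [ 0.06 -0.15 -0.13]
```

Close on it with 40 N, then lift off along the normal.

```bash
python3 -m jog '[[0,0.001,0,0,0,0],[0,0,0,0,0,0],[0,0,0,0,0,0],[0,0,0,0,0,0],[0,0,0,0,0,0],[0,0,0,0,0,0]]' -1 40
python3 - <<'E'
from h import *
from bench import r
s=r.read_state();print(s["ee_pos"],s["ft_force"]);p,R=regrip(.00);go(s,p,R)
E
python3 -m jog '[[0.001,-0.005,0,0,0,0],[0.001,-0.01,0,0,0,0],[0,-0.015,0,0,0,0],[0,-0.02,0,0,0,0],[0.01,-0.02,0,0,0,0],[0.015,-0.015,0,0,0,0],[0.02,-0.015,0,0,0,0],[0,0,0,0,0,0]]'
```

```text
time: 14.3
ee_pos: [0.5337, 0.1439, 0.0825]
eef_rot: [0.679, 0.194, 0.316, -0.633]
ft_force: [0.1, -0.3, -0.2]
width: 0.0551
[0.53371208 0.14391138 0.08253768] [ 0.11367    -0.34119182 -0.17756595]
shift [-0.0009  0.001  -0.0004] | 0.001 rot [ 0.01 -0.1   0.02]
time: 14.97
ee_pos: [0.4984, 0.1504, 0.1905]
eef_rot: [0.68, 0.193, 0.314, -0.634]
ft_force: [1.0, 0.2, 0.8]
width: 0.0037
```

The fingers closed on nothing; they passed above the carrier or slipped off it. I'll look again before retrying.

```bash
python3 - <<'E'
from h import *
from bench import r
X,Y,u,n,co=rest()
for f in ["top","wrist","scene"]:
    c=grab(f,f+"4.npz");P=cloud(c);ok=c["range_z"]>0;q=(P-co)*1000;A=np.stack([q@n,q@u,q@Y],-1)
    m=ok&(abs(A[...,2])<25)&(A[...,0]>-5)&(A[...,0]<28)
    for lo in range(-10,140,20):
        k=m&(A[...,1]>=lo)&(A[...,1]<lo+20);print(lo,k.sum(),np.median(A[k][:,0]).round(1) if k.sum() else None,end=" ; ")
    m=ok&(A[...,0]>6)&(A[...,0]<20)&(A[...,1]>3)&(A[...,1]<130)&(abs(A[...,2])<45)
    print(f,cv2.minAreaRect(A[m][:,1:].astype(np.float32)))
a=load("wrist4.npz")["image"][:300,:,::-1]; b=load("scene4.npz")["image"][160:270,240:400,::-1]
cv2.imwrite("pics/v4.png",np.hstack([cv2.resize(a,(460,246)),cv2.resize(b,(340,246))]))
print(r.read_state()["ee_pos"])
E
```

```text
-10 34 13.4 ; 10 68 13.5 ; 30 86 12.5 ; 50 92 11.5 ; 70 98 10.3 ; 90 105 9.7 ; 110 77 7.2 ; 130 0 None ; top ((64.44841766357422, 3.322185516357422), (60.07179260253906, 120.94339752197266), 89.24394226074219)
-10 1114 16.5 ; 10 1309 15.9 ; 30 1265 15.0 ; 50 1181 13.9 ; 70 1109 13.0 ; 90 1041 11.9 ; 110 477 10.9 ; 130 0 None ; wrist ((61.421573638916016, 1.9608135223388672), (60.08696365356445, 116.9064712524414), 89.3485336303711)
-10 17 3.6 ; 10 7 -0.9 ; 30 8 -1.4 ; 50 13 -4.0 ; 70 49 -0.8 ; 90 3 12.2 ; 110 62 6.2 ; 130 0 None ; scene ((69.85039520263672, -21.97608184814453), (126.81793975830078, 53.590694427490234), 21.94411849975586)
[0.49643823 0.14882488 0.18514493]
```

View pics/v4.png

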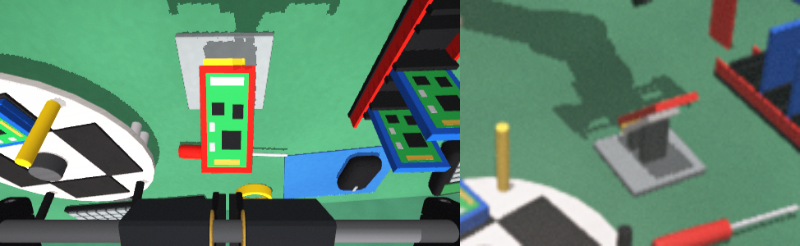

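The carrier has not moved, so the fingertips closed just above it. I'll retry about 5 mm deeper, checking the width before lifting.

```bash
python3 -m jog '[[-0.02,0,0,0,0,0],[-0.014,0.005,0,0,0,0],[0,0.005,0,0,0,0],[0,0,0,0,0,0],[0,0,0,0,0,0],[0,0,0,0,0,0],[0,0,0,0,0,0],[0,0,0,0,0,0],[0,0,0,0,0,0],[0,0,0,0,0,0],[0,0,0,0,0,0]]' 0.7
python3 - <<'E'
from h import *
from bench import r
s=r.read_state();print(s["ee_pos"],s["width"]);p,R=regrip(-.0045);go(s,p,R)
E
```

```text
time: 16.03
ee_pos: [0.4778, 0.1502, 0.1502]
eef_rot: [0.683, 0.189, 0.311, -0.633]
ft_force: [0.4, -0.5, -0.6]
width: 0.0662
[0.47780031 0.15019695 0.15015725] 0.06622024152774564
shift [-0.0038  0.0933  0.0042] | 0.093 rot [ 0.36  0.1  -0.89]
```

```bash
python3 -m jog '[[-0.003,0.012,0.003,0.3,0,-0.5],[-0.002,0.014,0.001,0,0,-0.4],[-0.001,0.014,0,0,0,0],[-0.001,0.014,0,0,0,0],[-0.001,0.012,0,0,0,0],[-0.001,0.008,0,0,0,0],[0,0,0,0,0,0]]'
python3 - <<'E'
from h import *
from bench import r
s=r.read_state();print(s["ee_pos"],s["width"],s["ft_force"]);p,R=regrip(-.0045);go(s,p,R)
E
```

```text
time: 16.62
ee_pos: [0.5244, 0.1482, 0.0899]
eef_rot: [0.678, 0.197, 0.317, -0.633]
ft_force: [-0.1, -1.1, -0.0]
width: 0.074
[0.52437292 0.14815594 0.08994274] 0.074047871624901 [-0.05355066 -1.08121342 -0.04494414]
shift [ 0.0013  0.0176 -0.0029] | 0.018 rot [-0.23  0.    0.32]
```

```bash
python3 -m jog '[[0.001,0.006,-0.002,0,0,0],[-0.001,0.006,-0.001,0,0,0],[-0.001,0.004,0,0,0,0],[0,0.001,0,0,0,0]]'
python3 - <<'E'
from h import *
from bench import r
s=r.read_state();print(s["ee_pos"],s["width"],s["ft_force"]);p,R=regrip(-.0045);go(s,p,R)
E
python3 -m jog '[[0,0.001,0,0,0,0],[0,0,0,0,0,0],[0,0,0,0,0,0],[0,0,0,0,0,0],[0,0,0,0,0,0],[0,0,0,0,0,0]]' -1 40
python3 - <<'E'
from h import *
from bench import r
s=r.read_state();print(s["ee_pos"],s["width"],s["ft_force"]);p,R=regrip(-.0045);go(s,p,R)
E
```

```text
time: 16.95
ee_pos: [0.5347, 0.1437, 0.0773]
eef_rot: [0.678, 0.198, 0.317, -0.633]
ft_force: [0.0, 0.5, -0.5]
width: 0.0737
[0.53473306 0.14366316 0.07728886] 0.0737327677471646 [ 0.04272294  0.45921777 -0.49581047]
shift [ 0.0018  0.0009 -0.0003] | 0.002 rot [-0.25 -0.    0.33]
time: 17.45
ee_pos: [0.5354, 0.1446, 0.0782]
eef_rot: [0.677, 0.198, 0.317, -0.634]
ft_force: [0.8, 0.1, 0.7]
width: 0.0418
[0.53543805 0.1446115  0.0781978 ] 0.041838404650161753 [0.82398396 0.12295749 0.65684957]
shift [ 0.0008  0.0012 -0.0014] | 0.002 rot [-0.32  0.03  0.42]
```

```bash
python3 - <<'E'
from h import *
from bench import r
X,Y,u,n,co=rest()
ims=[]
for f in ["top","wrist","scene"]:
    c=grab(f,f+"5.npz");P=cloud(c);ok=c["range_z"]>0;q=(P-co)*1000;A=np.stack([q@n,q@u,q@Y],-1)
    m=ok&(abs(A[...,2])<25)&(A[...,0]>-5)&(A[...,0]<28)
    for lo in range(-10,140,20):
        k=m&(A[...,1]>=lo)&(A[...,1]<lo+20);print(lo,k.sum(),np.median(A[k][:,0]).round(1) if k.sum() else None,end=" ; ")
    print(f)
s=r.read_state();print(s["ee_pos"],s["width"])
cs=[load(f+"5.npz")["image"][...,::-1] for f in ["top","scene","wrist"]]
for f in ["top","scene"]: print(f,px(load(f+"5.npz"),s["ee_pos"]).round())
a=cv2.resize(cs[0][150:240,195:295],(400,360),interpolation=cv2.INTER_CUBIC);b=cv2.resize(cs[1][150:240,270:370],(400,360),interpolation=cv2.INTER_CUBIC)
w=cv2.resize(cs[2],(320,240));w=np.hstack([w,np.zeros((240,480,3),np.uint8)])
cv2.imwrite("pics/v5.png",np.vstack([np.hstack([a,b]),w]))
E
```

```text
-10 10 13.4 ; 10 25 13.4 ; 30 68 12.2 ; 50 80 11.3 ; 70 98 10.6 ; 90 98 10.0 ; 110 87 7.3 ; 130 0 None ; top
-10 2521 16.4 ; 10 2851 15.9 ; 30 2618 14.9 ; 50 2134 13.9 ; 70 785 13.2 ; 90 1002 11.7 ; 110 821 10.8 ; 130 0 None ; wrist
-10 16 4.7 ; 10 10 0.1 ; 30 7 -1.9 ; 50 15 -1.2 ; 70 55 -0.4 ; 90 4 12.1 ; 110 65 6.6 ; 130 0 None ; scene
[0.53542956 0.14450623 0.07807175] 0.030188511637435265
top [236. 193.]
scene [334. 210.]
```

View pics/v5.png

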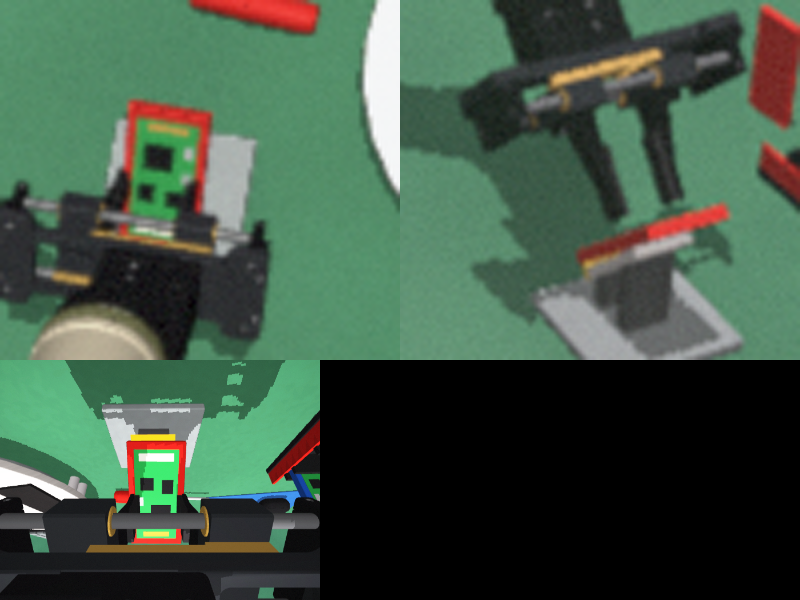

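The scene crop (upper right) shows the real fingertips, at (620,215) and (670,200), clearly short of the carrier, although the reported TCP lies on the plate. I'll measure the finger ends in the tool frame from the depth data.

```bash
python3 - <<'E'
from h import *
from bench import r
s=r.read_state();R0=Ro.from_quat(s["eef_rot"]).as_matrix()
for f in ["scene5","top5","wrist5"]:
    c=load(f+".npz");P=cloud(c);ok=c["range_z"]>0;V=c["image"].max(2)
    A=(P-s["ee_pos"])@R0*1000
    m=ok&(V<70)&(abs(A[...,0])<18)&(abs(A[...,2])<45)&(A[...,1]>-60)&(A[...,1]<15)
    a=A[m];print(f,len(a),"hist y:",np.histogram(a[:,1],bins=range(-60,20,5))[0])
    if len(a)>5: print(np.percentile(a,[2,50,98],axis=0).round())
E
```

```text
scene5 172 hist y: [24 20 20 21 22 20 18  0  0  0  0  0  0  3 24]
[[-11. -59. -30.]
 [  4. -40. -12.]
 [ 14.  14.  23.]]
top5 76 hist y: [ 7  6  7  8  7  9  1  1  2 17 11  0  0  0  0]
[[-17. -58. -28.]
 [ 11. -33.   8.]
 [ 17.  -7.  30.]]
wrist5 2415 hist y: [ 206  243  208  197  177  172  120    0   47 1045    0    0    0    0
    0]
[[-17. -59. -27.]
 [ -9. -30.   4.]
 [ 16. -13.  28.]]
```

```bash
python3 - <<'E'
from h import *
for f,p,q in [("w1",[0.455,-0.1805,0.2646],[-0.467,0.537,-0.526,0.465]),("w2",[0.4842,0.2720,0.2553],[-0.444,0.557,-0.545,0.442]),("w3",[.4978,.1518,.2284],[0.681,0.194,0.328,-0.625]),("wrist4",[.4964,.1488,.1851],[0.68,0.193,0.314,-0.634]),("scene0",[.199,-.592,.198],[-0.114,0.698,-0.697,0.114]),("top0",[.199,-.592,.198],[-0.114,0.698,-0.697,0.114]),("top3",[.6163,.1184,.1894],[-0.563,0.692,-0.34,0.297]),("s2",[.5545,.1371,.1341],[-0.591,0.706,-0.294,0.255]),("top2",[0.5541,0.1334,0.1021],[-0.58,0.695,-0.324,0.275])]:
    c=load(f+".npz");P=cloud(c);R0=Ro.from_quat(q).as_matrix();A=(P-np.array(p))@R0*1000
    V=c["image"].max(2);m=(c["range_z"]>0)&(V<75)&(abs(A[...,0])<20)&(abs(A[...,2])<65)&(A[...,1]>-60)&(A[...,1]<15);a=A[m]
    print(f,len(a),np.histogram(a[:,1],bins=range(-60,20,5))[0], "cam in tool", ((-c["R"].T@c["t"]-p)@R0).round(3) if f[0]=="w" else "")
E
```

```text
w1 1292 [213 235 209 175 170 160 127   3   0   0   0   0   0   0   0] cam in tool [-0.075 -0.188 -0.   ]
w2 1280 [207 230 203 185 165 160 128   2   0   0   0   0   0   0   0] cam in tool [-0.077 -0.188 -0.001]
w3 1813 [259 284 273 262 247 256 224   8   0   0   0   0   0   0   0] cam in tool [-0.074 -0.187  0.   ]
wrist4 842 [113 172 147 122 119 112  57   0   0   0   0   0   0   0   0] cam in tool [-0.071 -0.189  0.002]
scene0 96 [13 14 15 15 11 12 15  1  0  0  0  0  0  0  0] cam in tool 
top0 14 [2 4 3 1 1 2 1 0 0 0 0 0 0 0 0] cam in tool 
top3 28 [ 0  0  0  1  7 11  8  1  0  0  0  0  0  0  0] cam in tool 
s2 36 [3 2 5 7 7 5 7 0 0 0 0 0 0 0 0] cam in tool 
top2 45 [0 0 0 0 0 9 4 3 0 0 0 3 9 9 8] cam in tool
```

Every image agrees: the real finger ends lie 25 mm short of the reported TCP, contrary to the description. I'll plan with that offset from now on.

```bash
python3 -m jog '[[0,-0.005,0,0,0,0],[0,-0.002,0,0,0,0],[0,0,0,0,0,0],[0,0,0,0,0,0],[0,0,0,0,0,0],[0,0,0,0,0,0],[0,0,0,0,0,0],[0,0,0,0,0,0],[0,0,0,0,0,0],[0,0,0,0,0,0],[0,0,0,0,0,0]]' 0.7
python3 - <<'E'
from h import *
from bench import r
s=r.read_state();print(s["ee_pos"],s["width"],s["ft_force"]);p,R=regrip(-.0295);go(s,p,R)
E
```

```text
time: 18.52
ee_pos: [0.5307, 0.145, 0.0828]
eef_rot: [0.678, 0.198, 0.317, -0.633]
ft_force: [-0.6, 0.4, -0.5]
width: 0.0737
[0.53071364 0.14496801 0.0827786 ] 0.07367424973799515 [-0.64662175  0.4139592  -0.46087535]
shift [ 0.001   0.0328 -0.001 ] | 0.033 rot [-0.28  0.01  0.38]
```

```bash
python3 -m jog '[[0.001,0.01,-0.001,-0.2,0,0.3],[-0.001,0.01,0,0,0,0],[-0.001,0.007,0,0,0,0],[0,0.005,0,0,0,0],[0,0.001,0,0,0,0]]'
python3 - <<'E'
from h import *
from bench import r
s=r.read_state();print(s["ee_pos"],s["width"],s["ft_force"]);p,R=regrip(-.0295);go(s,p,R)
E
python3 -m jog '[[0,0.001,0,0,0,0],[0,0,0,0,0,0],[0,0,0,0,0,0],[0,0,0,0,0,0],[0,0,0,0,0,0],[0,0,0,0,0,0]]' -1 40
python3 - <<'E'
from h import *
from bench import r
s=r.read_state();print(s["ee_pos"],s["width"],s["ft_force"]);p,R=regrip(-.0295);go(s,p,R)
E
```

```text
time: 18.93
ee_pos: [0.5532, 0.1402, 0.0577]
eef_rot: [0.679, 0.196, 0.316, -0.633]
ft_force: [0.1, -0.3, 0.4]
width: 0.0744
[0.55324874 0.14024995 0.0577434 ] 0.07438938600705226 [ 0.14027228 -0.27948219  0.42850059]
shift [ 0.0012 -0.0012 -0.0003] | 0.002 rot [-0.12 -0.    0.18]
time: 19.43
ee_pos: [0.5533, 0.1403, 0.0571]
eef_rot: [0.679, 0.196, 0.316, -0.633]
ft_force: [0.7, 0.3, -1.8]
width: 0.0599
[0.55330274 0.14025549 0.05711733] 0.05990932999415828 [ 0.74975071  0.33912648 -1.79888828]
shift [ 0.0016 -0.0017 -0.0003] | 0.002 rot [-0.12  0.01  0.15]
```

Gripped at 59.9 mm. Lifting off the rest and levelling.

```bash
python3 -m jog '[[0.001,-0.005,0,0,0,0],[0.001,-0.01,0,0,0,0],[0,-0.015,0,0,0,0],[0,-0.02,0,0,0,0],[0.01,-0.02,0,0,0,0],[0.015,-0.015,0,0,0,0],[0.02,-0.015,0,0,0,0],[0.02,-0.015,0,0,0,0],[0.02,-0.015,0,0,0,0],[0,0,0,0,0,0]]'
python3 -m jog '[[0,0,0,0,0,5],[0,0,0,0,0,5],[0,0,0,0,0,5],[0,0,0,0,0,5],[0,0,0,0,0,5],[0,0,0,0,0,5],[0,0,0,0,0,5],[0,0,0,0,0,5],[0,0,0,0,0,2],[0,0,0,0,0,0]]'
python3 - <<'E'
from h import *
from bench import r
s=r.read_state();print(s["ee_pos"],s["joint_positions"]);go(s,[.5095,-.179,.20],tool(2.4))
E
```

```text
time: 20.27
ee_pos: [0.5251, 0.1454, 0.2167]
eef_rot: [0.679, 0.197, 0.313, -0.634]
ft_force: [0.5, 1.4, -0.7]
width: 0.0596
time: 21.1
ee_pos: [0.521, 0.1456, 0.2146]
eef_rot: [-0.704, 0.071, -0.051, 0.705]
ft_force: [-0.5, 0.2, -1.3]
width: 0.0596
[0.52096725 0.14557441 0.21455561] [-0.01242235  0.18399987 -0.38072739  1.62063376  0.05619108  1.37451739
  0.99857842]
shift [ 0.0448  0.014  -0.3217] | 0.325 rot [ 1.16 77.71 -1.25]
```

```bash
python3 -m jog '[[0,0,0,0,6.5,0],[0,0,0,0,6.5,0],[0,0,0,0,6.5,0],[0,0,0,0,6.5,0],[0,0,0,0,6.5,0],[0,0,0,0,6.5,0],[0,0,0,0,6.5,0],[0,0,0,0,6.5,0],[0,0,0,0,6.5,0],[0,0,0,0,6.5,0],[0,0,0,0,6.5,0],[0,0,0,0,4,0]]'
python3 - <<'E'
from h import *
from bench import r
s=r.read_state();print(s["ee_pos"],s["joint_positions"]);go(s,[.5095,-.179,.20],tool(2.4))
E
```

```text
time: 22.1
ee_pos: [0.5145, 0.1462, 0.2078]
eef_rot: [0.512, -0.497, 0.492, -0.498]
ft_force: [0.2, 0.5, -1.2]
width: 0.0592
[0.51454598 0.14616012 0.20779391] [-0.11689719  0.16056971 -0.27445538  1.65581528  0.04542306  1.35177995
 -0.37824943]
shift [ 0.3249  0.0107 -0.0115] | 0.325 rot [ 1.08 -1.22  0.46]
```

```bash
python3 -m jog '[[0.015,0,0,0.5,-0.5,0.2],[0.03,0,-0.001,0.5,-0.5,0.2],[0.035,0,-0.001,0,0,0],[0.035,0,-0.001,0,0,0],[0.035,0,-0.001,0,0,0],[0.035,0,-0.001,0,0,0],[0.035,0,-0.001,0,0,0],[0.035,0,-0.001,0,0,0],[0.035,0,-0.001,0,0,0],[0.025,0,-0.001,0,0,0],[0,0,0,0,0,0],[0,0,0,0,0,0]]'
cat > m.py <<'E'
from h import *
from bench import r
import sys
s=r.read_state();R0=Ro.from_quat(s["eef_rot"]).as_matrix();print("ee",s["ee_pos"],"jaw yaw",np.degrees(np.arctan2(R0[1,2],R0[0,2])).round(2))
for f in sys.argv[1:]:
    c=grab(f,"cur_"+f+".npz");P=cloud(c);ok=c["range_z"]>0
    A=(P-s["ee_pos"])@R0
    h=cv2.cvtColor(c["image"],cv2.COLOR_RGB2HSV);H=h[...,0].astype(int);S=h[...,1]
    m=ok&(abs(A[...,1]+.03)<.02)&(abs(A[...,0])<.09)&(abs(A[...,2])<.033)&(S>100)
    m=cv2.morphologyEx(m.astype(np.uint8),cv2.MORPH_OPEN,np.ones((2,2)))>0
    p=P[m]; print(f,len(p))
    if len(p)<20: continue
    co=np.linalg.lstsq(np.c_[p[:,:2]-p[:,:2].mean(0),np.ones(len(p))],p[:,2],rcond=None)[0]
    print("  face z",co[2].round(4),"slope deg xy",np.degrees(co[:2]).round(2));box(P,m,"  held")
    a=A[m];print("  tool x range",np.percentile(a[:,0],[.5,99.5]).round(4),"y med",np.median(a[:,1]).round(4))
E
python3 m.py wrist top scene
```

```text
time: 23.1
ee_pos: [0.5086, -0.1776, 0.2048]
eef_rot: [0.511, -0.484, 0.495, -0.51]
ft_force: [0.1, 0.7, -1.5]
width: 0.0594
ee [ 0.50856125 -0.17757044  0.20476488] jaw yaw 2.43
wrist 13874
  face z 0.2466 slope deg xy [-18.76   9.59]
  held 13874 c 0.5369 -0.2536 wh 0.105 0.311 a 5.2 z 0.2467
  tool x range [-0.0619  0.037 ] y med -0.0423
top 253
  face z 0.2479 slope deg xy [-51.45 117.87]
  held 253 c 0.4831 -0.1395 wh 0.057 0.105 a 82.9 z 0.2449
  tool x range [-0.0704 -0.0134] y med -0.0406
scene 548
  face z 0.2225 slope deg xy [ 42.33 -11.54]
  held 548 c 0.3795 -0.0929 wh 0.133 0.424 a 56.5 z 0.2459
  tool x range [-0.261   0.0593] y med -0.0407
```

```bash
python3 - <<'E'
import re
t=open('m.py').read()
t=t.replace("abs(A[...,1]+.03)<.02","abs(A[...,1]+.0415)<.007").replace("    m=cv2.morphologyEx(m.astype(np.uint8),cv2.MORPH_OPEN,np.ones((2,2)))>0\n","").replace("abs(A[...,0])<.09","abs(A[...,0])<.068").replace("&(S>100)","&(S>110)&(h[...,2]>60)")
t=t.replace('box(P,m,"  held")','''
    n2,lab,st,_=cv2.connectedComponentsWithStats(m.astype(np.uint8),connectivity=4);k=lab==1+np.argmax(st[1:,4]);m=k;box(P,m,"  held")
    p=P[m];co=np.linalg.lstsq(np.c_[p[:,:2]-p[:,:2].mean(0),np.ones(len(p))],p[:,2],rcond=None)[0];print("  slope deg",np.degrees(co[:2]).round(2),"z",co[2].round(4))
    X,Y,Z=P[...,0],P[...,1],P[...,2];box(P,ok&(Z>.061)&(Z<.073)&(X>.46)&(X<.57)&(Y>-.26)&(Y<-.1),"  pile")''')
open('m.py','w').write(t)
E
python3 m.py wrist top scene
```

```text
ee [ 0.50913232 -0.17570759  0.20503061] jaw yaw 2.61
wrist 13750
  face z 0.2469 slope deg xy [ 0.6  -0.58]
  held 11588 c 0.5068 -0.1455 wh 0.06 0.064 a 3.1 z 0.2469
  slope deg [ 0.61 -0.81] z 0.2469
  pile 592 c 0.5061 -0.1251 wh 0.06 0.011 a 2.7 z 0.0674
  tool x range [-0.0618  0.0014] y med -0.0423
top 227
  face z 0.2453 slope deg xy [-0.05 -0.52]
  held 227 c 0.508 -0.1308 wh 0.06 0.037 a 1.0 z 0.2452
  slope deg [-0.05 -0.52] z 0.2453
  pile 173 c 0.5097 -0.1422 wh 0.061 0.049 a 3.6 z 0.0658
  tool x range [-0.0633 -0.0258] y med -0.0407
scene 450
  face z 0.2459 slope deg xy [-1.69 -0.18]
  held 379 c 0.5109 -0.2016 wh 0.063 0.069 a 3.1 z 0.2465
  slope deg [-1.27  0.73] z 0.2461
  pile 897 c 0.509 -0.1805 wh 0.064 0.123 a 3.3 z 0.0669
  tool x range [-0.007   0.0606] y med -0.041
```

```bash
python3 -m jog '[[0.003,0.01,0.001,0,0,0],[0.002,0.025,0,0,0,0],[0,0.03,0,0,0,0],[0,0.03,0,0,0,0],[0,0.025,0,0,0,0],[0,0.015,0,0,0,0],[0,0.01,0,0,0,0],[0,0,0,0,0,0]]'
python3 - <<'E'
from h import *
from bench import r
s=r.read_state();print(s["ee_pos"],s["ft_force"]);go(s,[.5095,-.181,.043],tool(2.5))
E
```

```text
time: 24.07
ee_pos: [0.5145, -0.1781, 0.0516]
eef_rot: [-0.513, 0.48, -0.493, 0.514]
ft_force: [-1.4, 0.2, -0.8]
width: 0.0595
[ 0.51453282 -0.17814752  0.05160818] [-1.43644052  0.22466223 -0.76322404]
shift [ 0.0025  0.0086 -0.0053] | 0.01 rot [-0.78  0.65  0.72]
```

```bash
python3 -m jog '[[0.002,0.003,-0.004,-0.8,0.6,0.7],[0.001,0.003,-0.002,0,0,0],[0,0,0,0,0,0]]'; python3 m.py wrist top scene;  python3 - <<'E'
from h import *
from bench import r
s=r.read_state();go(s,[.5095,-.181,.043],tool(2.5))
E
```

```text
time: 24.32
ee_pos: [0.5092, -0.1815, 0.0461]
eef_rot: [-0.511, 0.489, -0.488, 0.511]
ft_force: [-0.5, 0.4, -1.3]
width: 0.0596
ee [ 0.50915169 -0.18148518  0.04614376] jaw yaw 2.55
wrist 13730
  face z 0.0883 slope deg xy [-0.02  0.12]
  held 11579 c 0.5072 -0.1517 wh 0.06 0.064 a 3.2 z 0.0884
  slope deg [-0.03 -0.12] z 0.0884
  pile 389 c 0.5075 -0.1452 wh 0.075 0.052 a 1.7 z 0.0669
  tool x range [-0.0619  0.0012] y med -0.0422
top 186
  face z 0.0872 slope deg xy [-0.78 -1.53]
  held 186 c 0.509 -0.1374 wh 0.06 0.038 a 3.4 z 0.0871
  slope deg [-0.78 -1.53] z 0.0872
  pile 24 c 0.5026 -0.1231 wh 0.067 0.028 a 30.0 z 0.0655
  tool x range [-0.0627 -0.0254] y med -0.0409
scene 285
  face z 0.0871 slope deg xy [-1.4   1.12]
  held 254 c 0.5112 -0.2132 wh 0.062 0.059 a 2.8 z 0.0873
  slope deg [-1.32  0.62] z 0.0869
  pile 245 c 0.53 -0.1892 wh 0.133 0.057 a 69.6 z 0.0662
  tool x range [0.0058 0.0608] y med -0.0412
shift [-0.0003  0.0038 -0.0003] | 0.004 rot [-0.05  0.07 -0.01]
```

Aligned with the pile within about 1 mm in x and y, and level. Lowering in small steps and watching the force.

```bash
python3 -m jog '[[0,0.003,0,0,0,0],[0,0.002,0,0,0,0]]'; python3 -m jog '[[0,0.002,0,0,0,0]]'; python3 -m jog '[[0,0.002,0,0,0,0]]';python3 - <<'E'
from h import *
from bench import r
s=r.read_state();go(s,[.5095,-.181,.035],tool(2.5))
E
```

```text
time: 24.63
ee_pos: [0.511, -0.1815, 0.0431]
eef_rot: [-0.51, 0.488, -0.49, 0.512]
ft_force: [-0.4, -0.3, -1.7]
width: 0.0592
time: 24.72
ee_pos: [0.5114, -0.1816, 0.0418]
eef_rot: [-0.51, 0.487, -0.49, 0.512]
ft_force: [-8.0, 1.8, 24.1]
width: 0.0594
time: 24.8
ee_pos: [0.5115, -0.1817, 0.0416]
eef_rot: [-0.51, 0.487, -0.49, 0.512]
ft_force: [-11.9, 4.1, 33.4]
width: 0.0594
shift [-0.0008  0.0066 -0.002 ] | 0.007 rot [-0.26  0.07  0.07]
```

A finger touched the pile edge after drifting 2 mm in x. Backing up and correcting.

```bash
python3 -m jog '[[0,-0.004,0,0,0,0],[-0.0005,0,-0.0015,0,0,0]]'; python3 m.py wrist top; python3 - <<'E'
from h import *
from bench import r
s=r.read_state();print(s["ft_force"]);go(s,[.5095,-.181,.035],tool(2.5))
c=load("cur_wrist.npz");P=cloud(c);ok=c["range_z"]>0;X,Y,Z=P[...,0],P[...,1],P[...,2]
box(P,ok&(abs(Z-.067)<.004)&(X>.47)&(X<.548)&(Y>-.14)&(Y<-.1),"pile end wrist")
E
```

```text
time: 24.97
ee_pos: [0.5107, -0.1814, 0.0468]
eef_rot: [-0.51, 0.487, -0.49, 0.512]
ft_force: [0.5, 0.1, -0.4]
width: 0.0599
ee [ 0.5106825  -0.18138143  0.04675467] jaw yaw 2.58
wrist 13725
  face z 0.0889 slope deg xy [0.37 0.05]
  held 11573 c 0.5084 -0.1514 wh 0.06 0.064 a 2.9 z 0.089
  slope deg [ 0.37 -0.18] z 0.0889
  pile 382 c 0.5089 -0.1457 wh 0.075 0.053 a 2.7 z 0.0669
  tool x range [-0.0619  0.0012] y med -0.0423
top 183
  face z 0.087 slope deg xy [-0.88 -1.29]
  held 183 c 0.5094 -0.137 wh 0.06 0.038 a 3.2 z 0.0871
  slope deg [-0.88 -1.29] z 0.087
  pile 18 c 0.5007 -0.1232 wh 0.065 0.027 a 31.2 z 0.0653
  tool x range [-0.063  -0.0256] y med -0.0405
[ 0.10741068  0.54918527 -2.38786694]
shift [-0.0002  0.0107 -0.0003] | 0.011 rot [-0.26  0.08  0.06]
pile end wrist 307 c 0.5063 -0.1201 wh 0.059 0.002 a 2.6 z 0.0671
```

```bash
python3 -m jog '[[0,0.002,-0.0006,0,0,0],[0,0.002,-0.0008,0,0,0]]'; python3 -m jog '[[0,0.002,-0.0008,0,0,0]]';python3 - <<'E'
from h import *
from bench import r
s=r.read_state();print(s["ft_force"]);go(s,[.5098,-.181,.035],tool(2.5))
E
```

```text
time: 25.23
ee_pos: [0.5087, -0.1812, 0.0414]
eef_rot: [-0.51, 0.487, -0.49, 0.512]
ft_force: [0.2, 1.4, 13.1]
width: 0.0595
time: 25.32
ee_pos: [0.5093, -0.1812, 0.0401]
eef_rot: [-0.51, 0.486, -0.491, 0.513]
ft_force: [3.0, -0.4, 4.3]
width: 0.0597
[ 3.01169027 -0.37219945  4.34121776]
shift [-0.0002  0.0051  0.0005] | 0.005 rot [-0.48  0.1   0.1 ]
```

```bash
python3 -m jog '[[0,0.002,0.0004,-0.2,0,0]]'; python3 -m jog '[[0,0.002,0,0,0,0]]';python3 - <<'E'
from h import *
from bench import r
s=r.read_state();print(s["ft_force"]);go(s,[.5098,-.181,.035],tool(2.5))
E
```

```text
time: 25.4
ee_pos: [0.5093, -0.1814, 0.0383]
eef_rot: [-0.511, 0.487, -0.49, 0.512]
ft_force: [-10.1, 0.5, 15.2]
width: 0.0592
time: 25.48
ee_pos: [0.5093, -0.1816, 0.0371]
eef_rot: [-0.511, 0.487, -0.49, 0.512]
ft_force: [-6.1, 1.8, 19.7]
width: 0.0595
[-6.09148753  1.79149918 19.73823436]
shift [-0.0006  0.0021  0.0005] | 0.002 rot [-0.23  0.09  0.12]
```

```bash
python3 -m jog '[[0,0,0,0,0,0],[0,0,0,0,0,0],[0,0,0,0,0,0],[0,0,0,0,0,0]]' 0.65
python3 -m jog '[[0,-0.005,0,0,0,0],[0,-0.015,0,0,0,0],[0,-0.03,0,0,0,0],[0,-0.035,0,0,0,0],[0,-0.035,0,0,0,0],[0,-0.035,0,0,0,0],[0,0,0,0,0,0]]'
cat > chk.py <<'E'
from h import *
from bench import r
import sys
ax=np.array([.6105,-.1755])
for f in sys.argv[1:]:
    c=grab(f,"chk_"+f+".npz");P=cloud(c);ok=c["range_z"]>0;X,Y,Z=P[...,0],P[...,1],P[...,2];h=cv2.cvtColor(c["image"],cv2.COLOR_RGB2HSV)
    near=ok&(np.hypot(X-ax[0],Y-ax[1])<.19)
    m=near&(Z>.070)&(Z<.084)&(h[...,1]>90)&(h[...,2]>60)
    n2,lab,st,_=cv2.connectedComponentsWithStats(m.astype(np.uint8));m=lab==1+np.argmax(st[1:,4]);box(P,m,f+" red face")
    p=P[m];co=np.linalg.lstsq(np.c_[p[:,:2]-p[:,:2].mean(0),np.ones(len(p))],p[:,2],rcond=None)[0];print("  slope",np.degrees(co[:2]).round(2),"z",co[2].round(4))
    b=near&masks(c)["blue"]&(Z>.045)&(Z<.069);print("  blue vis",b.sum(), P[b].mean(0).round(4) if b.any() else "")
    box(P,near&masks(c)["yellow"]&(Z>.12)&(Z<.14),"  post")
E
python3 chk.py top scene wrist; python3 -c "
from bench import r;print(r.read_state()['ee_pos'])"
```

```text
time: 25.82
ee_pos: [0.5089, -0.1816, 0.0363]
eef_rot: [-0.511, 0.487, -0.49, 0.512]
ft_force: [0.2, -0.3, 0.4]
width: 0.0708
time: 26.4
ee_pos: [0.5057, -0.1805, 0.1963]
eef_rot: [0.512, -0.489, 0.488, -0.51]
ft_force: [1.0, 0.3, 0.7]
width: 0.0713
top red face 314 c 0.5091 -0.1495 wh 0.06 0.061 a 2.9 z 0.0762
  slope [-0.1  -0.07] z 0.0762
  blue vis 1 [ 0.4789 -0.12    0.0587]
  post 18 c 0.4991 -0.0725 wh 0.008 0.012 a 89.7 z 0.1328
scene red face 693 c 0.5093 -0.1822 wh 0.063 0.12 a 3.4 z 0.0767
  slope [-1.41  0.17] z 0.0764
  blue vis 74 [ 0.5321 -0.1713  0.0558]
  post 37 c 0.5005 -0.0763 wh 0.012 0.014 a 8.7 z 0.1298
wrist red face 5324 c 0.5084 -0.18 wh 0.06 0.12 a 3.2 z 0.0776
  slope [-0.08 -0.12] z 0.0776
  blue vis 113 [ 0.5066 -0.1189  0.0525]
  post 341 c 0.4979 -0.0742 wh 0.015 0.014 a 2.9 z 0.1332
[ 0.50279744 -0.17957342  0.18914873]
```

Placed: the red carrier is at (0.5084, -0.1800) with yaw 3.2° in the wrist view, against the pile at (0.5086, -0.1797) with yaw 2.5°. Its face is level at 76 mm. Now to cage the yellow post, with the jaws tangential.

```bash
python3 -m jog '[[-0.02,-0.005,0,0,7,0],[0,0,0,0,7,0],[0,0,0,0,7,0],[0,0,0,0,7,0],[0,0,0,0,7,0],[0,0,0,0,7,0],[0,0,0,0,7,0],[0,0,0,0,7,0],[0,0,0,0,7,0],[0,0,0,0,7,0]]' -0.35
python3 -m jog '[[0,0,0,0,7,0],[0,0,0,0,7,0],[0,0,0,0,7,0],[0,0,0,0,7,0],[0,0,0,0,7,0],[0,0,0,0,7,0],[0,0,0,0,7,0],[0,0,0,0,7,0],[0,0,0,0,7,0],[0,0,0,0,2,0],[0,0,0,0,0,0]]'
python3 - <<'E'
from h import *
from bench import r
s=r.read_state();print(s["ee_pos"],s["joint_positions"],s["width"]);go(s,[.499,-.0755,.17],tool(-132.5))
E
```

```text
time: 27.38
ee_pos: [0.4929, -0.1564, 0.1773]
eef_rot: [-0.142, 0.701, -0.69, 0.116]
ft_force: [-0.1, 1.5, -0.1]
width: 0.0289
time: 28.3
ee_pos: [0.4817, -0.1538, 0.1573]
eef_rot: [-0.251, -0.645, 0.656, 0.301]
ft_force: [-0.5, 0.1, -0.2]
width: 0.0281
[ 0.48167971 -0.15378416  0.15728973] [ 0.09390914  0.15527475  0.13625165  1.77028627 -0.01914818  1.29048109
 -2.13823981] 0.028147632149091065
shift [ 0.045  -0.0128 -0.0663] | 0.081 rot [-2.29 -3.49  3.5 ]
```

```bash
python3 -m jog '[[0.015,-0.006,-0.022,-1,-1,1.2],[0.015,-0.004,-0.022,-1,-1,1.2],[0.014,-0.003,-0.021,0,-1,1],[0,0,0,0,0,0],[0,0,0,0,0,0]]'
python3 chk.py wrist; python3 - <<'E'
from h import *
from bench import r
s=r.read_state();print(s["ee_pos"],s["width"]);go(s,[.499,-.0755,.13],tool(-132.5))
E
```

```text
time: 28.72
ee_pos: [0.4938, -0.0747, 0.1642]
eef_rot: [-0.253, -0.656, 0.662, 0.26]
ft_force: [-0.3, -0.3, 0.3]
width: 0.0282
wrist red face 8163 c 0.5085 -0.1799 wh 0.06 0.12 a 3.0 z 0.0777
  slope [-0.25 -0.06] z 0.0776
  blue vis 63 [ 0.5353 -0.1369  0.0595]
  post 364 c 0.4984 -0.074 wh 0.015 0.015 a 7.8 z 0.1331
[ 0.49380033 -0.07415235  0.16414308] 0.028594243042143825
shift [-0.005   0.0341 -0.0029] | 0.035 rot [-0.62 -0.03  0.46]
```

```bash
python3 -m jog '[[-0.004,0.01,-0.003,-0.6,0,0.4],[-0.001,0.01,0,0,0,0],[0,0.005,0,0,0,0],[0,0,0,0,0,0]]'
python3 - <<'E'
from h import *
from bench import r
s=r.read_state();print(s["ee_pos"]);go(s,[.499,-.075,.085],tool(-132.5))
c=grab("wrist","w9.npz");P=cloud(c);R0=Ro.from_quat(s["eef_rot"]).as_matrix();A=(P-s["ee_pos"])@R0*1000;h=masks(c)["yellow"]&(c["range_z"]>0)&(P[...,2]>.125)&(P[...,2]<.14);a=A[h];print("post top in tool",len(a),((a.min(0)+a.max(0))/2).round(1) if len(a) else "")
f=(c["range_z"]>0)&(c["image"].max(2)<75)&(abs(A[...,0])<14)&(abs(A[...,2])<50)&(A[...,1]>-45)&(A[...,1]<-22);a=A[f];z=a[:,2];print("finger inner z",z[z<0].max() if (z<0).any() else 0,z[z>0].min() if (z>0).any() else 0)
E
```

```text
time: 29.1
ee_pos: [0.4982, -0.0776, 0.1358]
eef_rot: [-0.255, -0.658, 0.659, 0.258]
ft_force: [-0.3, -0.6, 0.4]
width: 0.0284
[ 0.49816501 -0.07757023  0.13577155]
shift [ 0.0009  0.0508 -0.0026] | 0.051 rot [-0.17 -0.03  0.21]
post top in tool 429 [ 2.3  5.7 -2.7]
finger inner z -13.914439217114047 14.068443888603587
```

```bash
python3 -m jog '[[0.001,0.005,-0.0026,0,0,0],[0,0.015,0,0,0,0],[0,0.015,0,0,0,0],[0,0.012,0,0,0,0],[0,0.004,0,0,0,0],[0,0,0,0,0,0]]'
python3 - <<'E'
from h import *
from bench import r
s=r.read_state();print(s["ee_pos"],s["ft_force"]);go(s,[.499,-.075,.085],tool(-132.5))
E
```

```text
time: 29.65
ee_pos: [0.5002, -0.0755, 0.0839]
eef_rot: [-0.256, -0.658, 0.659, 0.258]
ft_force: [0.0, 0.3, 0.6]
width: 0.0281
[ 0.50018394 -0.07553903  0.083874  ] [0.04138515 0.27881528 0.56321547]
shift [ 0.0012 -0.0011  0.0004] | 0.002 rot [-0.11 -0.13  0.11]
```

```bash
python3 -m jog '[[0,0,0.004,0,-1,0],[0,0,0.005,0,-2,0],[0,0,0.005,0,-2,0],[-0.0002,0,0.006,0,-2.4,0],[-0.0002,0,0.007,0,-2.7,0],[-0.0002,0,0.007,0,-2.7,0],[-0.0002,0,0.007,0,-2.7,0],[-0.0002,0,0.007,0,-2.7,0]]'
cat > arc.py <<'E'
from h import *
from bench import r
import sys
s=r.read_state();ax=np.array([.6096,-.177]);d=s["ee_pos"][:2]-ax;R0=Ro.from_quat(s["eef_rot"]).as_matrix()
print("ee",s["ee_pos"],"F",s["ft_force"],"radius",np.hypot(*d).round(4),"angle turned",(np.degrees(np.arctan2(d[1],d[0]))%360-137.5).round(2),"tool yaw turned",((np.degrees(np.arctan2(R0[1,2],R0[0,2]))+132.5)%360).round(2))
if len(sys.argv)>1:
    th=radians(137.5+float(sys.argv[1]));go(s,[*(ax+.15*np.array([cos(th),sin(th)])),.085],tool(-132.5+float(sys.argv[1])))
E
python3 arc.py
```

```text
time: 30.32
ee_pos: [0.4947, -0.0849, 0.0874]
eef_rot: [0.144, 0.708, -0.681, -0.122]
ft_force: [11.1, 17.0, -14.0]
width: 0.0285
ee [ 0.49470679 -0.08486668  0.08741416] F [ 11.05182495  17.00744343 -14.04460169] radius 0.1473 angle turned 3.77 tool yaw turned 20.81
```

```bash
python3 -m jog '[[0.002,0,0.011,0,4,0]]'; python3 -m jog '[[0.002,0,0.012,0,4,0]]'; python3 arc.py 8
```

```text
time: 30.4
ee_pos: [0.4904, -0.0887, 0.0872]
eef_rot: [0.164, 0.706, -0.674, -0.143]
ft_force: [-1.9, 14.4, -2.1]
width: 0.0285
time: 30.48
ee_pos: [0.484, -0.0958, 0.087]
eef_rot: [0.187, 0.702, -0.667, -0.167]
ft_force: [-0.2, -0.9, -0.2]
width: 0.0284
ee [ 0.48397296 -0.09582592  0.0869629 ] F [-0.19645761 -0.9413371  -0.18722428] radius 0.1496 angle turned 9.63 tool yaw turned 13.59
shift [ 0.0001  0.0022 -0.0042] | 0.005 rot [ 3.14  5.57 -0.72]
```

```bash
python3 -m jog '[[-0.0003,0,0.01,1,-2.5,-0.5],[-0.0004,0,0.0105,1,-3.5,0],[-0.0004,0,0.0105,1,-4,0],[-0.0004,0,0.0105,0,-4,0],[-0.0004,0,0.0105,0,-4,0],[-0.0004,0,0.0105,0,-4,0]]'; python3 arc.py 40; python3 chk.py top
```

```text
time: 30.98
ee_pos: [0.4645, -0.1553, 0.0907]
eef_rot: [-0.041, -0.705, 0.707, 0.031]
ft_force: [0.1, 1.8, -1.1]
width: 0.0284
ee [ 0.46454896 -0.15527379  0.09066697] F [ 0.12387231  1.80928911 -1.11880747] radius 0.1467 angle turned 33.98 tool yaw turned 36.68
shift [0.0033 0.0057 0.0156] | 0.017 rot [-0.15 -3.32 -0.81]
top red face 11 c 0.5816 -0.2627 wh 0.016 0.007 a 75.2 z 0.0747
  slope [-6.33  5.39] z 0.0754
  blue vis 0 
  post none
```

Moving smoothly round the arc. Continuing with a small radius and height correction.

```bash
python3 -m jog '[[0.002,0.002,0.0105,0,-3.5,0],[0.001,0.002,0.0105,0,-3.5,0],[0,0.002,0.0105,0,-3.5,0],[-0.0002,0,0.0105,0,-4,0],[-0.0002,0,0.0105,0,-4,0],[-0.0002,0,0.0105,0,-4,0]]'; python3 arc.py 65
```

```text
time: 31.53
ee_pos: [0.4676, -0.2202, 0.0899]
eef_rot: [0.1, -0.696, 0.701, -0.114]
ft_force: [-0.1, 0.8, -2.1]
width: 0.0283
ee [ 0.46763657 -0.22018681  0.08985895] F [-0.12523355  0.75829231 -2.07331023] radius 0.1484 angle turned 59.42 tool yaw turned 59.97
shift [0.0011 0.005  0.0145] | 0.015 rot [-0.62 -5.02 -1.04]
```

```bash
python3 -m jog '[[-0.0002,0,0.0105,0,-4,0],[-0.0002,0,0.0105,0,-4,0],[-0.0002,0,0.009,0,-3.5,0]]'; python3 arc.py 90
```

```text
time: 31.78
ee_pos: [0.4798, -0.249, 0.0922]
eef_rot: [0.172, -0.681, 0.687, -0.186]
ft_force: [0.3, 0.3, -1.0]
width: 0.0285
ee [ 0.4797726  -0.249021    0.09219663] F [ 0.29748651  0.30957856 -1.01167827] radius 0.1485 angle turned 71.52 tool yaw turned 71.85
shift [-0.0058  0.008   0.0475] | 0.048 rot [ -0.98 -18.14  -0.86]
```

```bash
python3 -m jog '[[-0.0002,0.003,0.0085,0,-3.2,0],[-0.0002,0.003,0.008,0,-3,0],[-0.0002,0.002,0.008,0,-3,0],[-0.0002,0.001,0.007,0,-2.7,0],[-0.0002,0,0.006,0,-2.3,0]]'; python3 arc.py 90; python3 chk.py wrist
```

```text
time: 32.2
ee_pos: [0.5003, -0.276, 0.0865]
eef_rot: [0.259, -0.655, 0.656, -0.271]
ft_force: [-19.6, 17.1, 13.3]
width: 0.0283
ee [ 0.50033187 -0.27602499  0.08645511] F [-19.61141199  17.07492397  13.28001143] radius 0.1475 angle turned 84.68 tool yaw turned 86.51
shift [0.0024 0.0015 0.0138] | 0.014 rot [-0.49 -3.49 -0.8 ]
wrist red face 15138 c 0.6006 -0.2751 wh 0.06 0.12 a 85.6 z 0.0775
  slope [-0.08 -0.3 ] z 0.0774
  blue vis 245 [ 0.5862 -0.2467  0.0576]
  post 497 c 0.4975 -0.2684 wh 0.007 0.014 a 43.0 z 0.1321
```

```bash
python3 -m jog '[[0.001,0.001,0.010,0,-1,0]]'; python3 -m jog '[[0.001,0.001,0.010,0,-1,0]]'; python3 arc.py 90; python3 chk.py wrist
```

```text
time: 32.33
ee_pos: [0.5046, -0.281, 0.0857]
eef_rot: [-0.267, 0.654, -0.651, 0.276]
ft_force: [-11.5, 11.0, 11.8]
width: 0.0288
time: 32.42
ee_pos: [0.5103, -0.2871, 0.0852]
eef_rot: [-0.274, 0.653, -0.648, 0.282]
ft_force: [-0.9, 1.2, 0.9]
width: 0.0282
ee [ 0.51027182 -0.28714712  0.0852486 ] F [-0.87373433  1.20968438  0.89332198] radius 0.1483 angle turned 90.46 tool yaw turned 88.76
shift [ 0.0017  0.0002 -0.0011] | 0.002 rot [ 0.1  -1.24 -0.79]
wrist red face 15855 c 0.6112 -0.2754 wh 0.12 0.061 a 2.0 z 0.0775
  slope [-0.05 -0.21] z 0.0775
  blue vis 135 [ 0.5825 -0.2416  0.0595]
  post 510 c 0.5082 -0.2799 wh 0.007 0.014 a 44.1 z 0.1319
```

```bash
python3 -m jog '[[0.0015,0,0.002,0,-1,0],[0,0,0,0,0,0],[0,0,0,0,0,0]]'; python3 arc.py 90; python3 chk.py wrist top scene; python3 - <<'E'
from h import *
from bench import r
s=r.read_state();c=load("chk_wrist.npz");P=cloud(c);R0=Ro.from_quat(s["eef_rot"]).as_matrix();A=(P-s["ee_pos"])@R0*1000
h=masks(c)["yellow"]&(c["range_z"]>0)&(P[...,2]>.125)&(P[...,2]<.14);a=A[h];print("post in tool",a.min(0).round(1),a.max(0).round(1))
E
```

```text
time: 32.72
ee_pos: [0.5122, -0.2904, 0.0858]
eef_rot: [-0.279, 0.65, -0.646, 0.288]
ft_force: [0.0, -0.4, 0.7]
width: 0.0282
ee [ 0.51215242 -0.29040905  0.08577223] F [ 0.04196135 -0.36045658  0.69061282] radius 0.1495 angle turned 91.83 tool yaw turned 89.74
shift [ 0.0006  0.0008 -0.0048] | 0.005 rot [-0.02 -0.26 -0.83]
wrist red face 15793 c 0.6138 -0.2755 wh 0.12 0.061 a 3.2 z 0.0775
  slope [-0.05 -0.2 ] z 0.0775
  blue vis 129 [ 0.5813 -0.2381  0.0586]
  post 585 c 0.5102 -0.2827 wh 0.009 0.015 a 47.6 z 0.1325
top red face 657 c 0.6156 -0.2735 wh 0.12 0.061 a 3.3 z 0.076
  slope [ 0.07 -0.11] z 0.076
  blue vis 17 [ 0.5673 -0.2641  0.056 ]
  post none
scene red face 917 c 0.6136 -0.277 wh 0.122 0.062 a 3.7 z 0.0767
  slope [-0.15  0.97] z 0.0765
  blue vis 57 [ 0.6305 -0.3059  0.0564]
  post none
post in tool [ -9.3 -49.4 -14.1] [ -0.6 -39.1   0.9]
```

Clicked home: red yaw is 3.2°, the same as before plus 90°, at (0.614, -0.2755). I'll centre the fingers and lift clear.

```bash
python3 -m jog '[[0,0,-0.003,0,0,0],[0,0,-0.002,0,0,0],[0,0,0,0,0,0]]'; python3 arc.py 90; python3 -m jog '[[0,-0.01,0,0,0,0],[0,-0.02,0,0,0,0],[0,-0.025,0,0,0,0],[0,-0.03,0,0,0,0],[0,-0.03,0,0,0,0],[0,-0.02,0,0,0,0],[0,0,0,0,0,0]]'; python3 chk.py wrist top; python3 - <<'E'
from h import *
for f in ["chk_wrist","w1"]:
    c=load(f+".npz");P=cloud(c);X,Y,Z=P[...,0],P[...,1],P[...,2];ok=c["range_z"]>0
    box(P,ok&(np.hypot(X-.609,Y+.176)<.04)&(Z>.066)&(Z<.076),f+" hub")
c=load("chk_scene.npz" if 0 else "chk_top.npz")
a=cv2.resize(c["image"][90:290,200:480,::-1],(800,571),interpolation=cv2.INTER_CUBIC);cv2.imwrite("pics/end.png",a)
E
```

```text
time: 33.12
ee_pos: [0.5086, -0.2874, 0.0865]
eef_rot: [-0.278, 0.649, -0.647, 0.288]
ft_force: [0.0, -0.7, -0.0]
width: 0.0282
ee [ 0.50856484 -0.28738192  0.08648789] F [ 0.01249224 -0.72564413 -0.01664549] radius 0.1496 angle turned 90.03 tool yaw turned 89.7
shift [ 0.0004  0.0015 -0.0001] | 0.002 rot [-0.15 -0.3  -0.84]
time: 33.7
ee_pos: [0.5055, -0.2887, 0.2314]
eef_rot: [-0.278, 0.649, -0.647, 0.288]
ft_force: [0.1, 0.4, 1.0]
width: 0.0285
wrist red face 5174 c 0.6133 -0.2751 wh 0.12 0.059 a 3.2 z 0.0775
  slope [-0.04 -0.19] z 0.0775
  blue vis 51 [ 0.5563 -0.2594  0.0573]
  post 217 c 0.5077 -0.2856 wh 0.014 0.015 a 65.1 z 0.1332
top red face 662 c 0.6162 -0.2731 wh 0.121 0.061 a 3.0 z 0.0763
  slope [ 0.19 -0.69] z 0.0761
  blue vis 16 [ 0.5729 -0.2621  0.0547]
  post none
chk_wrist hub 1779 c 0.6082 -0.1759 wh 0.047 0.046 a 44.8 z 0.0732
w1 hub 1161 c 0.6079 -0.1752 wh 0.047 0.047 a 75.5 z 0.0731
```

View pics/end.png

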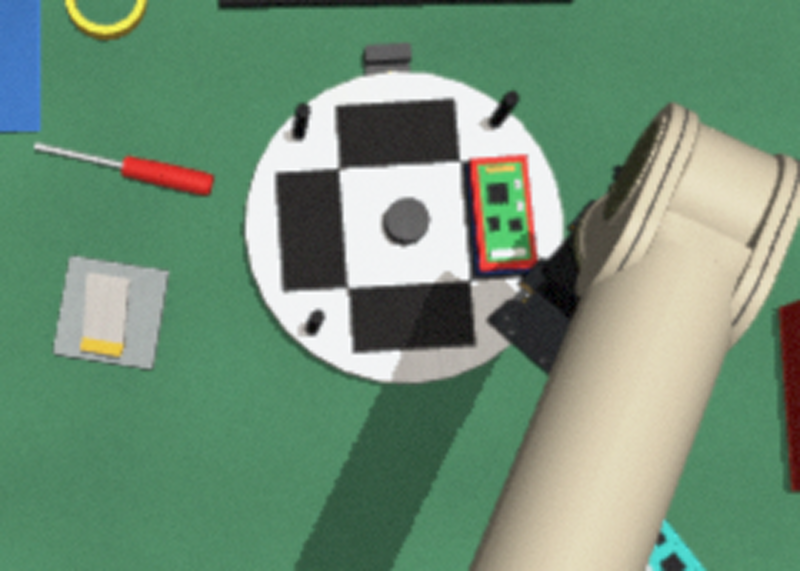

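The final top crop shows red square on the pile at (503,213) by the scanner, with the screwdriver and rest unchanged. The post has turned 90.2° from its start (137.4° to 227.6°). The robot is clear, so I'm handing in.

```bash
python3 -m jog '[[0,0,0,0,0,0],[0,0,0,0,0,0],[0,0,0,0,0,0],[0,0,0,0,0,0]]'; python3 -c "
from bench import r
print(r.close_job())"
```

```text
time: 34.13
ee_pos: [0.5027, -0.2872, 0.2236]
eef_rot: [-0.28, 0.652, -0.644, 0.285]
ft_force: [-0.0, 0.2, -0.0]
width: 0.0286
the job is handed in; nothing more can be done
None
```

The red carrier lies face up on the pile, and the table is clicked home one position anticlockwise in front of the scanner. I handed the job in at 34 s of the 72 s; it reports no verdict. I took the carrier from the near slot of the rack, laid it on the rest, regripped it across its width and set it on the pile. I then turned the table by the yellow post.

**Last checks**
- **Placing:** before the turn the red carrier was about 0.4 mm and 0.7° from the pile as first measured. Its face was level at about 76 mm.
- **Turn:** the post turned 90.2° and the red carrier's yaw was unchanged after the quarter turn.
- **At hand-in:** the gripper was clear of everything. The screwdriver looks unmoved. The two blue carriers in the rack were not measured again at the end, and the two blue carriers under the red one were mostly hidden.

**What went wrong or disagreed**
- **Finger length:** the real fingertips are about 25 mm short of the reported TCP, contrary to the description. This gave a shallow first grip, a carrier tilted about 5° on the rest (mostly corrected), and two empty regrips before I allowed for it.
- **Finger touched the pile:** while lowering, a finger pressed on the pile's edge with about 35 N; I backed off and corrected. It touched again lightly, and contact was about 20 N just before release.
- **Cameras:** they differed from each other by 2–4 mm.

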